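# Photograph new sauce jars for the shop's web page

## Task

Photograph the new jars: stand all of the jars from the stock tray upright on the blue photo mat, swivel the tablet so that its camera faces the middle of the mat and tilt it 25 degrees forward from upright, then press the shutter pedal down to its stop and hold it there for about a second. Afterwards let the pedal come up, stand all the jars upright in the stock tray again, and leave the tablet aimed as it is. Leave the bottle, the mug and the tape roll alone.

Things in the scene. Friction and masses are not known exactly. Their poses are not given: they have to be found in the camera images.
- jar_red: closed round sauce jar with a plain red label band round its side, dark red-brown contents and a flat brass-coloured lid, 60 mm in diameter, 75 mm high, about 220 g, straight-sided; origin at the centre of its underside, z up through the lid. May be absent (None) in a run.
- jar_orange: closed round sauce jar with a plain orange label band round its side, dark red-brown contents and a flat brass-coloured lid, 60 mm in diameter, 75 mm high, about 220 g, straight-sided; origin at the centre of its underside, z up through the lid. May be absent (None) in a run.
- jar_green: closed round sauce jar with a plain green label band round its side, dark red-brown contents and a flat brass-coloured lid, 60 mm in diameter, 75 mm high, about 220 g, straight-sided; origin at the centre of its underside, z up through the lid. May be absent (None) in a run.
- jar_cream: closed round sauce jar with a plain cream label band round its side, dark red-brown contents and a flat brass-coloured lid, 60 mm in diameter, 75 mm high, about 220 g, straight-sided; origin at the centre of its underside, z up through the lid. May be absent (None) in a run.
- tray: fixed open wooden stock tray, 150 mm (its x) by 360 mm (its y) outside, walls 5 mm thick and 36 mm high over all, floor 5 mm thick; origin at the centre of its underside. The jars start in it, in a row along its y axis about 80 mm apart, off the tray's middle line by up to 10 mm.
- mat: fixed plain blue photo mat, flat, 140 mm (its x) by 260 mm (its y), 4 mm thick; origin at the centre of its underside. Room for three jars in a row along its y.
- stand: fixed tablet stand: dark round foot 130 mm in diameter and 14 mm high with a 26 mm column; origin at the centre of its underside. Its z axis is the swivel axis. At swivel 0 the tablet's camera looks along the stand's +x.
- swivel (a joint): swivel of the tablet about the stand's vertical axis, rad, positive anticlockwise seen from above, limits -1.3 and 1.3. Stiff: it stays where left (friction 0.30 N m, about 4 N at 75 mm from the axis).
- tilt (a joint): tilt of the tablet about a level axis 115 mm above the table that crosses the swivel axis, rad; 0 = tablet upright, positive = top leans forward, to the camera side, so the camera looks down (25 degrees = 0.436); limits -0.4 and 0.9. Stiff: stays where left (friction 0.40 N m, about 3 N at the top edge).
- lens (a point): the tablet's camera lens, a black disc in the middle of the back face near the top edge, 105 mm above the tilt axis along the tablet; its x axis is the viewing direction, y level to the left of it, z up along the tablet. The dark screen is on the opposite face.
- top_edge (a point): middle of the tablet's top edge, 130 mm from the tilt axis. Tablet: grey, 200 mm wide (along y), 140 mm high, 10 mm thick, its bottom edge 10 mm below the tilt axis; the swivel axis passes through its middle plane when upright. Same axes as the lens. The top edge can be pinched or pushed from above, well off the middle to swivel, in the middle to tilt.
- pedal_base: fixed dark steel foot plate of the shutter pedal, 160 mm (x) by 100 mm (y), 10 mm thick; origin at the centre of its underside. The pedal's hinge runs along its y at x = -62 mm, 28 mm high; the free end points to +x.
- pedal (a joint): turn of the spring pedal (yellow plate 130 by 72 mm with a black rubber pad at its free end), rad: 0 = up (plate 0.30 rad above level), 0.25 = down at its stop. It springs back up when let go.
- pad (a point): the black pad's top face, 100 mm from the hinge along the plate, on its middle line: the place to press straight down. It is about 65 mm above the table when up and sinks 25 mm to the stop; about 10 N hold it down there.
- oil_bottle: bystander: amber bottle, 60 mm in diameter, 190 mm tall; origin at the centre of its underside.
- mug: bystander: white mug, 76 mm in diameter, 85 mm tall; origin at the centre of its underside.
- tape_roll: bystander: orange roll, 90 mm in diameter, 45 mm tall; origin at the centre of its underside.
Things that resemble listed ones, but are neither listed nor needed, are in the scene too. Leave any green look-alike of the pedal_base alone. What is shaped like the jar_cream but purple is not meant.

How it is judged:
On the way, in this order (a step that is already met when the one before it is completed fails the run):
1. all the jars stand upright on the photo mat, let go, and the tablet faces the mat's middle, tilted 25 degrees forward (x of jar_red in the frame of mat between -0.048 and 0.048 m and y of jar_red in the frame of mat between -0.108 and 0.108 m and z of jar_red in the frame of mat between -0.004 and 0.012 m and angle between each of jar_red, jar_orange, jar_green, jar_cream's own z axis and vertical below 0.12 rad and x of jar_orange in the frame of mat between -0.048 and 0.048 m and y of jar_orange in the frame of mat between -0.108 and 0.108 m and z of jar_orange in the frame of mat between -0.004 and 0.012 m and x of jar_green in the frame of mat between -0.048 and 0.048 m and y of jar_green in the frame of mat between -0.108 and 0.108 m and z of jar_green in the frame of mat between -0.004 and 0.012 m and x of jar_cream in the frame of mat between -0.048 and 0.048 m and y of jar_cream in the frame of mat between -0.108 and 0.108 m and z of jar_cream in the frame of mat between -0.004 and 0.012 m and contact force between the fingers and jar_red below 0.3 N and contact force between the fingers and jar_orange below 0.3 N and contact force between the fingers and jar_green below 0.3 N and contact force between the fingers and jar_cream below 0.3 N and y of mat in the frame of lens between -0.04 and 0.04 m and x of mat in the frame of lens above 0.1 m and value of joint tilt between 0.34 and 0.535 rad), for 0.2 s.
2. the pedal is held down at its stop while the jars stand on the mat and the tablet is aimed (value of joint pedal above 0.225 rad and x of jar_red in the frame of mat between -0.048 and 0.048 m and y of jar_red in the frame of mat between -0.108 and 0.108 m and z of jar_red in the frame of mat between -0.004 and 0.012 m and angle between each of jar_red, jar_orange, jar_green, jar_cream's own z axis and vertical below 0.12 rad and x of jar_orange in the frame of mat between -0.048 and 0.048 m and y of jar_orange in the frame of mat between -0.108 and 0.108 m and z of jar_orange in the frame of mat between -0.004 and 0.012 m and x of jar_green in the frame of mat between -0.048 and 0.048 m and y of jar_green in the frame of mat between -0.108 and 0.108 m and z of jar_green in the frame of mat between -0.004 and 0.012 m and x of jar_cream in the frame of mat between -0.048 and 0.048 m and y of jar_cream in the frame of mat between -0.108 and 0.108 m and z of jar_cream in the frame of mat between -0.004 and 0.012 m and y of mat in the frame of lens between -0.04 and 0.04 m and x of mat in the frame of lens above 0.1 m and value of joint tilt between 0.34 and 0.535 rad), for 0.5 s.
3. the pedal is up again (value of joint pedal below 0.04 rad), for 0.2 s.
At the end, for the whole second after the job is handed in: Every jar present stands upright (within 7 degrees) and at rest on the stock tray's floor; the pedal is up (under 0.04 rad); the tablet still looks within 40 mm, sideways, of the mat's middle and is tilted 0.34 to 0.535 rad (x of jar_red in the frame of tray between -0.06 and 0.06 m and y of jar_red in the frame of tray between -0.165 and 0.165 m and z of jar_red in the frame of tray between -0.001 and 0.013 m and angle between each of jar_red, jar_orange, jar_green, jar_cream's own z axis and vertical below 0.12 rad and linear speed of each of jar_red, jar_orange, jar_green, jar_cream below 0.02 m/s and x of jar_orange in the frame of tray between -0.06 and 0.06 m and y of jar_orange in the frame of tray between -0.165 and 0.165 m and z of jar_orange in the frame of tray between -0.001 and 0.013 m and x of jar_green in the frame of tray between -0.06 and 0.06 m and y of jar_green in the frame of tray between -0.165 and 0.165 m and z of jar_green in the frame of tray between -0.001 and 0.013 m and x of jar_cream in the frame of tray between -0.06 and 0.06 m and y of jar_cream in the frame of tray between -0.165 and 0.165 m and z of jar_cream in the frame of tray between -0.001 and 0.013 m and y of mat in the frame of lens between -0.04 and 0.04 m and x of mat in the frame of lens above 0.1 m and value of joint tilt between 0.34 and 0.535 rad and value of joint pedal below 0.04 rad); the robot touches nothing.
It fails at once if the oil bottle is shifted by more than 40 mm or knocked over (distance of oil_bottle from where it was at the start of the episode above 0.04 m or angle between oil_bottle's own z axis and vertical above 0.5 rad).
It fails at once if the mug is shifted by more than 40 mm or knocked over (distance of mug from where it was at the start of the episode above 0.04 m or angle between mug's own z axis and vertical above 0.5 rad).
It fails at once if the tape roll is shifted by more than 40 mm or knocked over (distance of tape_roll from where it was at the start of the episode above 0.04 m or angle between tape_roll's own z axis and vertical above 0.5 rad).
Of jar_red, jar_orange, jar_green, jar_cream only 2 to 3 are there at a start; the rules pass over those that are not, and their reading is None.
At some moment in a run one of jar_red, jar_orange, jar_green, jar_cream may be knocked a few centimetres aside while the robot is not near it.
It also fails if it takes over 210 s, if anything falls off the work surface, if the arm or the gripper's body presses on something with over 40 N, if the wrist force passes 120 N, or if a joint passes its speed limit or range.

## Robot

A 7-joint arm with a two-finger parallel gripper is mounted at the origin on the work surface. World frame = base frame: x ahead of the robot, y to its left, z up, the work surface at z = 0. Lengths are in m, angles in rad, forces in N, time in s.
With the tool pointing down it reaches from about 0.4 to 0.875 m from the base axis. Payload 19.3 kg.
Tool frame: the origin (TCP) lies at the very end of the fingers, on their centre line; the grasp point (between the pads) lies 19 mm behind it; z points along the fingers, y is the direction in which the jaws open and shut (so a half turn about z gives the same grasp; the last joint's range is limited). The gripper opens to 85 mm and grips with 20 to 120 N. Pads are 22 mm wide; open, the fingers measure 114 mm over their backs; the gripper's body (76 mm by 85 mm) begins 54 mm behind the grasp point. The pads swing forward as they close: fully open they stand 13 mm farther back than shut.
Start: joints at [-1.376, 0.521, -0.036, 1.599, 0.021, 1.021, -0.113], TCP at [0.164, 0.603, 0.231] pointing down, gripper open.
Joint ranges: [-2.91, 2.91], [-0.3, 2.13], [-1.5, 1.42], [0.17, 2.43], [-1.26, 4.41], [0.16, 1.93], [-2.52, 2.52]. Speed limits (rad/s): [1.89, 1.89, 2.39, 2.39, 3.01, 3.01, 3.01].

## Interface

Orientations are given as [roll, pitch, yaw] about the fixed x, y, z axes, in that order (R = Rz(yaw) Ry(pitch) Rx(roll)).
In Python, from workcell import bot gives the robot as it stands.
- The arm moves only by the tool apply_moves, never from a script. Its argument "commands" is a list of rows, each an object with "travel": the shift along the tool's x, y, z in m, a list of three; "twist": the turn, a rotation vector about the tool's x, y, z in degrees, a list of three; "claw": the finger opening in m, from 0 to 0.0854. A call has 1 to 10 rows; each row is the pose to reach, as a shift and turn from the pose commanded when the call began, along the tool's axes at that moment; what a row does not reach only later rows make up. A row lasts 1/10 s, in which the tool goes at most 50 mm and 8.59 degrees, less where a joint would pass 70% of its speed; a pose out of reach is approached as far as the arm can. A call with a gripper value outside its range is refused whole. The fingers move at their own pace and stop on an object; "force" is the grip in N (left out, the last holds). Time passes only in rows, so rows that repeat a pose let the fingers close. It gives the time, the measured TCP pose, the force and the opening at its end, in the units of the state.
- bot.observe(): the state, without advancing time (a new reading comes with each control period).
- bot.grab_frame(name): name is "scene" or "top" or "wrist"; returns a dict with "frame" (400x640x3 uint8, blue, green, red), "fx", "fy", "cx", "cy" (pixels), "dist" ([k1, k2, p1, p2, k3] as OpenCV has them; the pictures are not rectified), "pose" (4x4, takes a point from camera to world coordinates); the wrist camera has in their place "tool_from_camera" (4x4, takes a point from camera to tool coordinates, whose origin is the TCP and whose axes are the flange's). Camera axes: x right, y up, looking along -z (the intrinsics and any distortion apply to the point x, -y, -z); pixel columns grow to the right and rows downward; lengths in m; the calibration is good to about 2 mm. A picture is of the moment at which its call begins: read the wrist's pose just before it. There is no depth.
- bot.job_done(): hands the job in, once; it reports no verdict.
The state is a dict: "clock": time; "qpos": joint angles; "qd": joint speeds; "joint_efforts": joint torques, N m; "position": TCP position; "tool_rot": TCP orientation; "force": force on the tool from outside, world axes, zero at the start; "moment": the same for the moment, N m; "grip_width": finger opening in m.
Only numpy, scipy, OpenCV 4.12 (cv2) and the standard library are available. Lean on these libraries where they do the work, as an engineer would, in place of code of your own. Each camera call takes 0.05 s, during which the arm holds its last target.

## Working session

There is one attempt and no reset: what is moved stays moved. The work goes in short steps, Python scripts to look and compute and a tool call to move; the robot and the scene stay as the last step left them, time stands still between calls to the robot, and variables do not carry over. Pictures are saved under pics/ and viewed, and the job is handed in when it is done.

Besides the shell and the picture viewer there is one more tool, called after "Request:" by a JSON object that holds its "op" and its "data". apply_moves: Moves the arm, as the interface text tells. Its arguments: {"type":"object","properties":{"commands":{"type":"array"},"force":{"type":"number"}},"required":["commands"]}

```bash
mkdir -p pics; ls; python3 - <<'E'
from workcell import bot
import cv2
print(bot.observe())
for n in ["scene","top","wrist"]:
    f=bot.grab_frame(n); cv2.imwrite(f"pics/{n}0.png",f["frame"])
    print(n,{k:v for k,v in f.items() if k!="frame"})
E
```

```text
pics
{'clock': 0.0, 'qpos': array([-1.37621026,  0.52204368, -0.03631707,  1.59997529,  0.02120223,
        1.02110312, -0.11279619]), 'qd': array([-1.83560428e-03,  8.90925435e-04, -1.18823100e-03,  2.34047372e-04,
        1.51699098e-04,  7.81014104e-04,  5.16826826e-05]), 'joint_efforts': array([ 2.69794953e-03, -9.27134228e+01,  1.98129728e+00, -3.69925046e+01,
        1.79754454e-02,  8.52002209e-03, -2.98906696e-05]), 'position': array([0.16352009, 0.60289172, 0.23071908]), 'tool_rot': array([-3.14045167e+00,  8.81400000e-05,  2.87679208e+00]), 'force': array([-0.48486733, -0.83829196, -0.62931273]), 'moment': array([-0.01928404, -0.0065929 ,  0.04639598]), 'grip_width': 0.08526933778738426}
scene {'fx': 372.3992837381102, 'fy': 372.3992837381102, 'cx': 316.8472380367678, 'cy': 198.57768952264016, 'dist': array([-0.05539029,  0.        ,  0.        ,  0.        ,  0.        ]), 'pose': array([[ 0.43575749, -0.54453375,  0.7166578 ,  1.4973206 ],
       [ 0.90003625,  0.25735727, -0.35171293, -0.39078062],
       [ 0.00708247,  0.79827954,  0.60224547,  0.94903849],
       [ 0. 
[... 442 characters left out ...]
 1.13545974e-01,  9.93532167e-01,
         1.26788900e+00],
       [ 0.00000000e+00,  0.00000000e+00,  0.00000000e+00,
         1.00000000e+00]])}
wrist {'fx': 329.69031622027063, 'fy': 329.69031622027063, 'cx': 320.2782035758632, 'cy': 201.97983088194582, 'dist': array([-0.00291144,  0.        ,  0.        ,  0.        ,  0.        ]), 'tool_from_camera': array([[ 2.10093361e-05,  9.51210190e-01,  3.08543635e-01,
         7.82013745e-02],
       [ 9.99999685e-01, -2.64643384e-04,  7.47778037e-04,
        -6.07238939e-04],
       [ 7.92948120e-04,  3.08543522e-01, -9.51209896e-01,
        -1.42102446e-01],
       [ 0.00000000e+00,  0.00000000e+00,  0.00000000e+00,
         1.00000000e+00]])}
```

View pics/scene0.png

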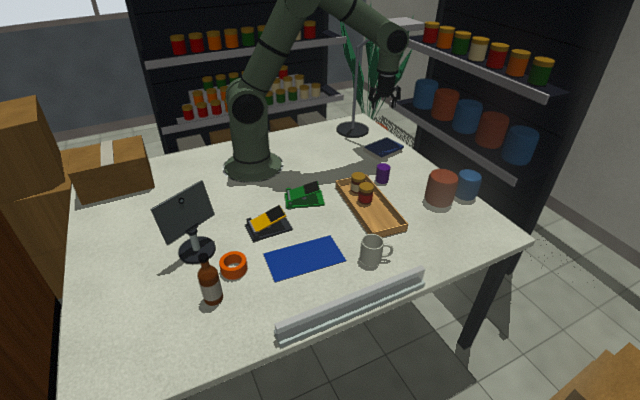

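View pics/top0.png

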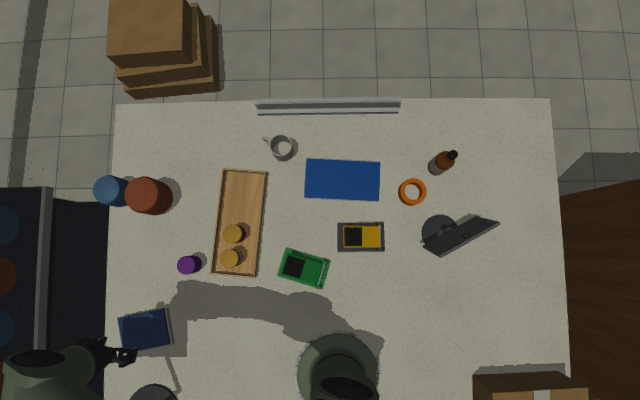

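View pics/wrist0.png

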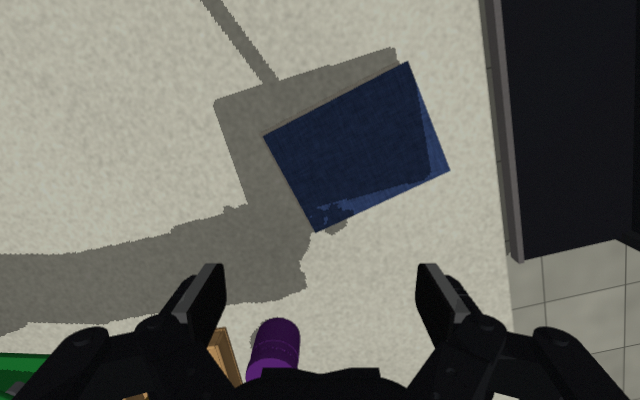

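```bash
cat > h.py <<'E'
import numpy as np, cv2
from workcell import bot
from scipy.spatial.transform import Rotation as R
def K(f): return np.array([[f["fx"],0,f["cx"]],[0,f["fy"],f["cy"]],[0,0,1.]])
def ray(f,px,T=None):
    T=f["pose"] if T is None else T
    u=cv2.undistortPoints(np.array([[px]],float),K(f),f["dist"])[0,0]
    d=T[:3,:3]@np.array([u[0],-u[1],-1.]); return T[:3,3],d
def at(f,px,z,T=None):
    o,d=ray(f,px,T); return o+d*(z-o[2])/d[2]
def proj(f,P,T=None):
    T=f["pose"] if T is None else T
    P=np.atleast_2d(P); c=(P-T[:3,3])@T[:3,:3]
    c=c*np.array([1,-1,-1.])
    return cv2.projectPoints(c,np.zeros(3),np.zeros(3),K(f),f["dist"])[0][:,0]
def tool(s=None):
    s=s or bot.observe(); T=np.eye(4); T[:3,:3]=R.from_euler('xyz',s["tool_rot"]).as_matrix(); T[:3,3]=s["position"]; return T
def wristT(f,s): return tool(s)@f["tool_from_camera"]
def crop(img,x0,y0,x1,y1,k,name):
    c=cv2.resize(img[y0:y1,x0:x1],None,fx=k,fy=k,interpolation=cv2.INTER_CUBIC); cv2.imwrite(name,c)
def tri(obs):
    A=np.zeros((3,3));b=np.zeros(3)
    for o,d in obs:
        d=d/np.linalg.norm(d);M=np.eye(3)-np.outer(d,d);A+=M;b+=M@o
    return np.linalg.solve(A,b)
E
python3 - <<'E'
from h import *
t=cv2.imread('pics/top0.png');s=cv2.imread('pics/scene0.png')
crop(t,170,130,370,300,4,'pics/c1.png')
crop(t,330,130,530,280,4,'pics/c2.png')
crop(s,130,150,430,320,2.6,'pics/c3.png')
E
```

```text
(no output)
```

View pics/c1.png

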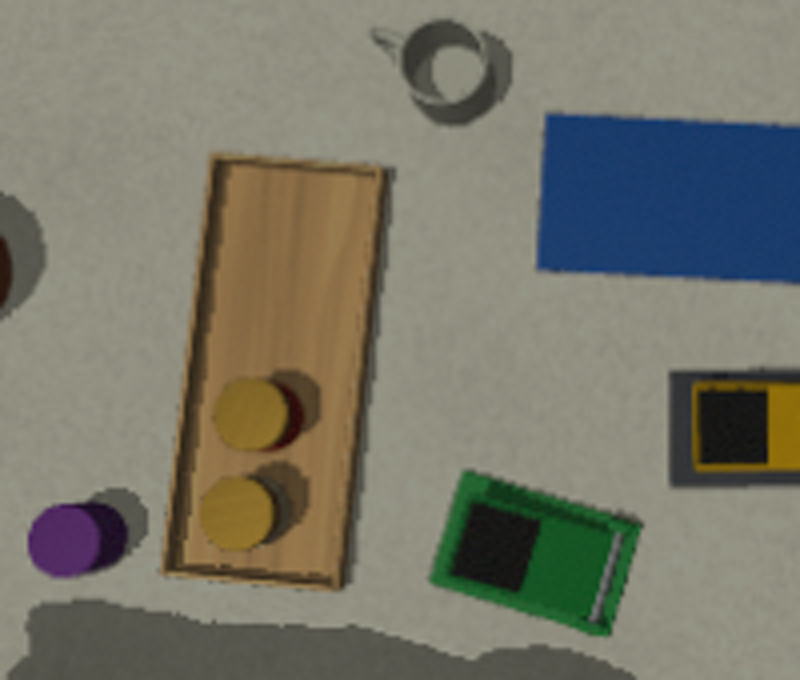

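View pics/c2.png

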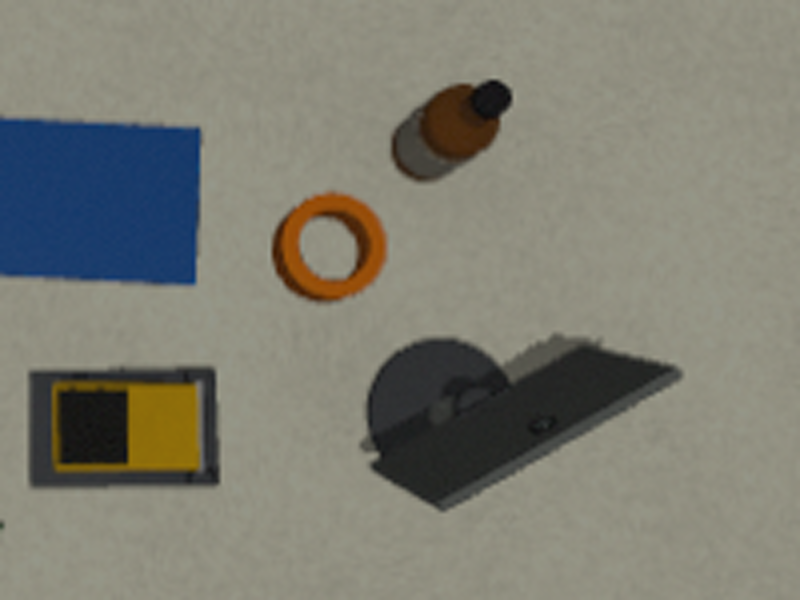

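View pics/c3.png

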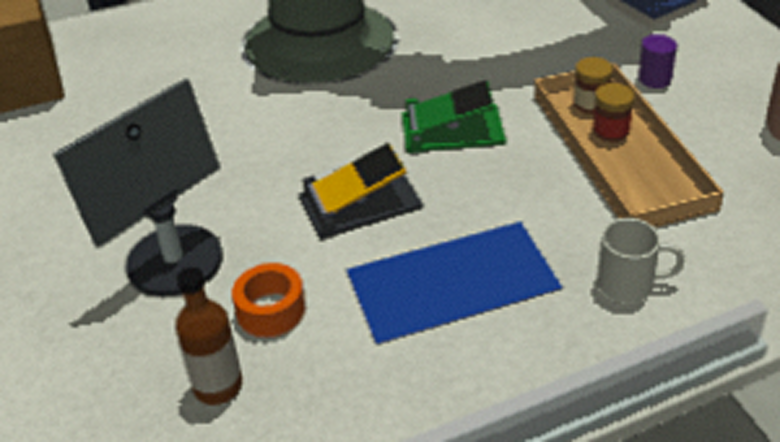

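```bash
cat > m.py <<'E'
from h import *
f=bot.grab_frame("top"); g=bot.grab_frame("scene")
c1=lambda x,y:((x+.5)/4-.5+170,(y+.5)/4-.5+130)
c2=lambda x,y:((x+.5)/4-.5+330,(y+.5)/4-.5+130)
c3=lambda x,y:((x+.5)/2.6-.5+130,(y+.5)/2.6-.5+150)
P=lambda n,p,z:print(n,np.round(at(f,p,z),4))
P("red lid",c1(250,414),.08);P("cream lid",c1(238,512),.08)
P("purple",c1(65,541),.075)
for n,p in dict(A=(212,154),B=(384,166),C=(342,588),D=(164,572)).items():P("tray "+n,c1(*p),.036)
for n,p in dict(A=(546,114),D=(538,269)).items():P("mat "+n,c1(*p),.004)
for n,p in dict(B=(201,128),C=(196,284)).items():P("mat "+n,c2(*p),.004)
for n,p in dict(A=(30,371),B=(214,368),C=(218,485),D=(30,487)).items():P("ped "+n,c2(*p),.01)
P("pad",c2(93,427),.065)
for n,p in dict(a=(58,390),b=(129,390),c=(128,464),d=(58,462)).items():P("padc "+n,c2(*p),.065)
P("foot",c2(440,411),.014)
P("foot L",c2(368,411),.014)
P("foot T",c2(440,338),.014)
P("mug",c1(447,72),.085);P("tape",c2(332,245),.045)
P("bottle",c2(491,98),.19)
L=tri([ray(f,c2(542,423)),ray(g,c3(134,131))]);print("lens",L)
# tablet corners: top-left in scene(55,155), top-right (188,80), bottom (218,164), (98,245)
print("topcornerA",tri([ray(f,c2(443,508)),ray(g,c3(55,155))]))
print("topcornerB",tri([ray(f,c2(682,373)),ray(g,c3(188,80))]))
print("red lid tri",tri([ray(f,c1(250,414)),ray(g,c3(614,97))]))
print("cream lid tri",tri([ray(f,c1(238,512)),ray(g,c3(593,70))]))
E
python3 m.py
```

```text
red lid [0.4719 0.3331 0.08  ]
cream lid [0.3935 0.3419 0.08  ]
purple [0.3712 0.4843 0.075 ]
tray A [0.6954 0.3807 0.036 ]
tray B [0.6825 0.2328 0.036 ]
tray C [0.3289 0.2663 0.036 ]
tray D [0.3431 0.4151 0.036 ]
mat A [0.7332 0.0963 0.004 ]
mat D [0.5964 0.1042 0.004 ]
mat B [ 0.7172 -0.1619  0.004 ]
mat C [ 0.5797 -0.1533  0.004 ]
ped A [ 0.5062 -0.0083  0.01  ]
ped B [ 0.5065 -0.1657  0.01  ]
ped C [ 0.4071 -0.1662  0.01  ]
ped D [ 0.4079 -0.0066  0.01  ]
pad [ 0.4567 -0.0572  0.065 ]
padc a [ 0.4872 -0.0293  0.065 ]
padc b [ 0.4864 -0.0872  0.065 ]
padc c [ 0.4264 -0.085   0.065 ]
padc d [ 0.4288 -0.0282  0.065 ]
foot [ 0.4666 -0.3576  0.014 ]
foot L [ 0.4676 -0.2956  0.014 ]
foot T [ 0.529  -0.3605  0.014 ]
mug [0.7506 0.1732 0.085 ]
tape [ 0.6064 -0.2631  0.045 ]
bottle [ 0.696  -0.3542  0.19  ]
lens [ 0.45129399 -0.36670151  0.22175712]
topcornerA [ 0.37766385 -0.39731979  0.13490316]
topcornerB [ 0.49858258 -0.34894534  0.34381132]
red lid tri [0.47204091 0.33439778 0.07498542]
cream lid tri [0.39338424 0.34302233 0.0758957 ]
```

```bash
cat >> m.py <<'E'
print('---')
A=tri([ray(f,c2(443,505)),ray(g,c3(188,80))]);B=tri([ray(f,c2(682,373)),ray(g,c3(55,155))])
C=tri([ray(f,c2(372,465)),ray(g,c3(218,164))])
print(A,B,C,np.linalg.norm(A-B),(A+B)/2)
for p in [A,B,C]: print(proj(f,p)[0])
ax=(A-B)/np.linalg.norm(A-B)
fw=np.array([ax[1],-ax[0],0]);print('fwd yaw',np.degrees(np.arctan2(fw[1],fw[0])))
S=np.array([.466,-.359]);M=np.array([.6567,-.0287]);v=M-S
print('need yaw',np.degrees(np.arctan2(v[1],v[0])))
print('tilt', np.arctan2((L[:2]-S)@fw[:2]/np.linalg.norm(fw[:2])-.005,L[2]-.115))
E
python3 m.py | sed -n '/---/,$p'
```

```text
---
[ 0.39581139 -0.28551425  0.24083615] [ 0.4844795  -0.46148769  0.24012942] [ 0.42275506 -0.27112684  0.11443685] 0.19705123038869543 [ 0.44014545 -0.37350097  0.24048278]
[439.76766583 255.71253322]
[499.60661028 222.78346557]
[422.58957375 245.86509299]
fwd yaw 26.742262724026535
need yaw 59.99984308908615
tilt -0.19962049333791054
```

```bash
cat > go.py <<'E'
from h import *
import sys
# usage: go.py x y z yawdeg [pitch-tilt none]  -> travel,twist from measured pose
x,y,z,yaw=map(float,sys.argv[1:5])
T=tool(); G=R.from_euler('xyz',[np.pi,0,np.radians(yaw)]).as_matrix()
print('travel',np.round(T[:3,:3].T@(np.array([x,y,z])-T[:3,3]),4),'twist',np.round(np.degrees(R.from_matrix(T[:3,:3].T@G).as_rotvec()),2),'pos',np.round(T[:3,3],4),'rot',np.round(np.degrees(bot.observe()["tool_rot"]),2),'t',bot.observe()['clock'])
E
python3 go.py .472 .333 .2 174.5; python3 go.py .472 .333 .044 174.5
```

```text
travel [-0.3684 -0.18    0.0312] twist [-0.01 -0.   -9.67] pos [0.1636 0.6032 0.2312] rot [-179.99   -0.    164.83] t 0.35
travel [-0.3684 -0.18    0.1872] twist [-0.01 -0.   -9.67] pos [0.1636 0.6032 0.2312] rot [-179.99   -0.    164.83] t 0.35
```

Request:
{"op": "apply_moves", "data": {"commands": [{"travel": [-0.368,-0.18,0.031],"twist": [0,0,-9.7],"claw": 0.085},{"travel": [-0.368,-0.18,0.031],"twist": [0,0,-9.7],"claw": 0.085},{"travel": [-0.368,-0.18,0.031],"twist": [0,0,-9.7],"claw": 0.085},{"travel": [-0.368,-0.18,0.031],"twist": [0,0,-9.7],"claw": 0.085},{"travel": [-0.368,-0.18,0.031],"twist": [0,0,-9.7],"claw": 0.085},{"travel": [-0.368,-0.18,0.031],"twist": [0,0,-9.7],"claw": 0.085},{"travel": [-0.368,-0.18,0.031],"twist": [0,0,-9.7],"claw": 0.085},{"travel": [-0.368,-0.18,0.031],"twist": [0,0,-9.7],"claw": 0.085},{"travel": [-0.368,-0.18,0.031],"twist": [0,0,-9.7],"claw": 0.085},{"travel": [-0.368,-0.18,0.031],"twist": [0,0,-9.7],"claw": 0.085}]}}

```text
clock: 1.35
position: [0.4731, 0.3313, 0.2001]
tool_rot: [-3.141, 0.0, 3.042]
force: [-1.2, 0.2, 0.4]
grip_width: 0.0852
```

```bash
python3 go.py .472 .333 .044 174.5; python3 - <<'E'
from h import *
s=bot.observe(); f=bot.grab_frame("wrist"); cv2.imwrite('pics/w1.png',f["frame"])
T=wristT(f,s)
print(proj(f,[[.472,.333,.08],[.3935,.342,.08]],T))
E
```

```text
travel [0.0013 0.0017 0.1561] twist [-0.04  0.01 -0.19] pos [0.4731 0.3313 0.2001] rot [-1.7996e+02  1.0000e-02  1.7431e+02] t 1.35
[[323.45442672 192.82035254]
 [325.32299105  92.35991717]]
```

View pics/w1.png

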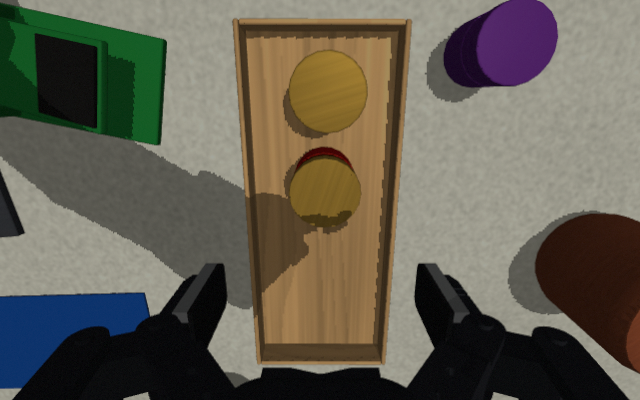

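The wrist view shows the red lid at (325,190) and the cream lid at (328,91), within 3 px of the predictions. I'll descend on red and grip it.

Request:
{"op": "apply_moves", "data": {"commands": [{"travel": [0.001,0.002,0.05],"twist": [0,0,0],"claw": 0.085},{"travel": [0.001,0.002,0.09],"twist": [0,0,0],"claw": 0.085},{"travel": [0.001,0.002,0.12],"twist": [0,0,0],"claw": 0.085},{"travel": [0.001,0.002,0.145],"twist": [0,0,0],"claw": 0.085},{"travel": [0.001,0.002,0.156],"twist": [0,0,0],"claw": 0.085},{"travel": [0.001,0.002,0.156],"twist": [0,0,0],"claw": 0.085},{"travel": [0.001,0.002,0.156],"twist": [0,0,0],"claw": 0.05},{"travel": [0.001,0.002,0.156],"twist": [0,0,0],"claw": 0.05},{"travel": [0.001,0.002,0.156],"twist": [0,0,0],"claw": 0.05},{"travel": [0.001,0.002,0.156],"twist": [0,0,0],"claw": 0.05}], "force": 40}}

```text
clock: 2.4
position: [0.4713, 0.336, 0.0459]
tool_rot: [3.14, 0.001, 3.046]
force: [-2.0, 0.0, 6.8]
grip_width: 0.0593
```

```bash
python3 go.py .472 .333 .20 174.5; python3 go.py .653 -.084 .20 176.3;
```

```text
travel [-0.0012 -0.0026 -0.1541] twist [0.1  0.08 0.03] pos [0.4713 0.336  0.0459] rot [1.7990e+02 8.0000e-02 1.7453e+02] t 2.4
travel [-0.2211 -0.4005 -0.1545] twist [ 0.1   0.08 -1.77] pos [0.4713 0.336  0.0459] rot [1.7990e+02 8.0000e-02 1.7453e+02] t 2.4
```

Request:
{"op": "apply_moves", "data": {"commands": [{"travel": [0,0,-0.04],"twist": [0,0,0],"claw": 0.05},{"travel": [0,0,-0.08],"twist": [0,0,0],"claw": 0.05},{"travel": [0,0,-0.12],"twist": [0,0,0],"claw": 0.05},{"travel": [-0.02,-0.036,-0.14],"twist": [0,0,0],"claw": 0.05},{"travel": [-0.04,-0.072,-0.14],"twist": [0,0,0],"claw": 0.05},{"travel": [-0.06,-0.108,-0.14],"twist": [0,0,-1.8],"claw": 0.05},{"travel": [-0.08,-0.145,-0.14],"twist": [0,0,-1.8],"claw": 0.05},{"travel": [-0.1,-0.18,-0.14],"twist": [0,0,-1.8],"claw": 0.05},{"travel": [-0.12,-0.217,-0.14],"twist": [0,0,-1.8],"claw": 0.05},{"travel": [-0.14,-0.253,-0.14],"twist": [0,0,-1.8],"claw": 0.05}]}}

```text
clock: 3.4
position: [0.5866, 0.0683, 0.1855]
tool_rot: [3.141, 0.001, 3.077]
force: [0.5, 0.3, -3.4]
grip_width: 0.0588
```

```bash
python3 go.py .653 -.084 .10 176.3;
```

```text
travel [-0.0759 -0.1478  0.0855] twist [0.02 0.07 0.02] pos [0.5866 0.0683 0.1855] rot [1.7998e+02 7.0000e-02 1.7632e+02] t 3.4
```

Request:
{"op": "apply_moves", "data": {"commands": [{"travel": [-0.02,-0.036,0.0],"twist": [0,0,0],"claw": 0.05},{"travel": [-0.04,-0.072,0.0],"twist": [0,0,0],"claw": 0.05},{"travel": [-0.06,-0.108,0.0],"twist": [0,0,0],"claw": 0.05},{"travel": [-0.076,-0.148,0.01],"twist": [0,0,0],"claw": 0.05},{"travel": [-0.076,-0.148,0.05],"twist": [0,0,0],"claw": 0.05},{"travel": [-0.076,-0.148,0.085],"twist": [0,0,0],"claw": 0.05},{"travel": [-0.076,-0.148,0.085],"twist": [0,0,0],"claw": 0.05},{"travel": [-0.076,-0.148,0.085],"twist": [0,0,0],"claw": 0.05},{"travel": [-0.076,-0.148,0.085],"twist": [0,0,0],"claw": 0.05}]}}

```text
clock: 4.3
position: [0.6536, -0.0824, 0.1019]
tool_rot: [-3.142, 0.003, 3.078]
force: [-0.6, -0.3, -2.7]
grip_width: 0.0587
```

```bash
python3 go.py .653 -.084 .047 176.3;python3 - <<'E'
from h import *
f=bot.grab_frame("scene"); crop(f["frame"],200,180,440,300,3,'pics/s2.png')
E
```

```text
travel [ 0.0007 -0.0016  0.0549] twist [-0.    0.18  0.04] pos [ 0.6536 -0.0824  0.1019] rot [-180.      0.18  176.34] t 4.3
```

View pics/s2.png

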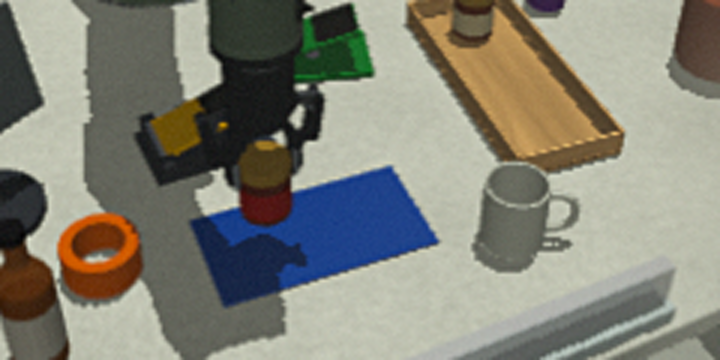

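Request:
{"op": "apply_moves", "data": {"commands": [{"travel": [0,0,0.02],"twist": [0,0,0],"claw": 0.05},{"travel": [0,0,0.035],"twist": [0,0,0],"claw": 0.05},{"travel": [0,0,0.047],"twist": [0,0,0],"claw": 0.05},{"travel": [0,0,0.053],"twist": [0,0,0],"claw": 0.05},{"travel": [0,0,0.055],"twist": [0,0,0],"claw": 0.05},{"travel": [0,0,0.056],"twist": [0,0,0],"claw": 0.05},{"travel": [0,0,0.056],"twist": [0,0,0],"claw": 0.05}]}}

```text
clock: 5.05
position: [0.6524, -0.0825, 0.045]
tool_rot: [3.142, 0.0, 3.077]
force: [-11.5, 1.2, 21.6]
grip_width: 0.0589
```

```bash
python3 -c "
from h import *
s=bot.observe();print(s['position'],s['force'],s['grip_width'])"
```

```text
[ 0.65242562 -0.08249344  0.04500081] [-11.47756346   1.20419925  21.59094493] 0.05893773346322092
```

Touched down (21 N). Release and rise.

Request:
{"op": "apply_moves", "data": {"commands": [{"travel": [0,0,-0.001],"twist": [0,0,0],"claw": 0.05},{"travel": [0,0,-0.001],"twist": [0,0,0],"claw": 0.085},{"travel": [0,0,-0.001],"twist": [0,0,0],"claw": 0.085},{"travel": [0,0,-0.001],"twist": [0,0,0],"claw": 0.085},{"travel": [0,0,-0.03],"twist": [0,0,0],"claw": 0.085},{"travel": [0,0,-0.06],"twist": [0,0,0],"claw": 0.085},{"travel": [0,0,-0.1],"twist": [0,0,0],"claw": 0.085},{"travel": [0,0,-0.15],"twist": [0,0,0],"claw": 0.085},{"travel": [0,0,-0.15],"twist": [0,0,0],"claw": 0.085}]}}

```text
clock: 5.95
position: [0.6553, -0.083, 0.2]
tool_rot: [-3.142, 0.009, 3.077]
force: [0.6, -1.0, -0.6]
grip_width: 0.085
```

```bash
python3 go.py .3935 .3425 .19 174.5;python3 - <<'E'
from h import *
s=bot.observe();f=bot.grab_frame("wrist"); cv2.imwrite('pics/w3.png',f["frame"])
print(proj(f,[[.6525,-.083,.079]],wristT(f,s)))
E
```

```text
travel [0.2888 0.4077 0.0073] twist [0.01 0.53 1.8 ] pos [ 0.6553 -0.083   0.2   ] rot [-180.      0.53  176.3 ] t 5.95
[[321.24765312 189.53547997]]
```

View pics/w3.png

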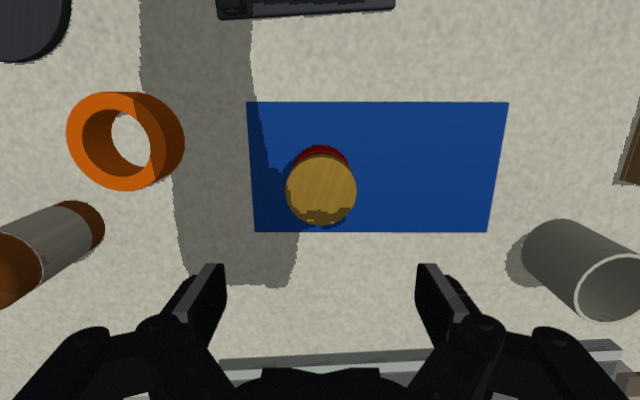

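Red stands upright on the mat, with its lid at (321,190) as predicted. On to cream.

Request:
{"op": "apply_moves", "data": {"commands": [{"travel": [0.289,0.408,0.007],"twist": [0,0.5,1.8],"claw": 0.085},{"travel": [0.289,0.408,0.007],"twist": [0,0.5,1.8],"claw": 0.085},{"travel": [0.289,0.408,0.007],"twist": [0,0.5,1.8],"claw": 0.085},{"travel": [0.289,0.408,0.007],"twist": [0,0.5,1.8],"claw": 0.085},{"travel": [0.289,0.408,0.007],"twist": [0,0.5,1.8],"claw": 0.085},{"travel": [0.289,0.408,0.007],"twist": [0,0.5,1.8],"claw": 0.085},{"travel": [0.289,0.408,0.007],"twist": [0,0.5,1.8],"claw": 0.085},{"travel": [0.289,0.408,0.007],"twist": [0,0.5,1.8],"claw": 0.085},{"travel": [0.289,0.408,0.007],"twist": [0,0.5,1.8],"claw": 0.085},{"travel": [0.289,0.408,0.007],"twist": [0,0.5,1.8],"claw": 0.085}]}}

```text
clock: 7.0
position: [0.3886, 0.3444, 0.1856]
tool_rot: [-3.141, -0.009, 3.046]
force: [1.0, 0.7, -1.0]
grip_width: 0.0853
```

Request:
{"op": "apply_moves", "data": {"commands": [{"travel": [0,0,0],"twist": [0,0,0],"claw": 0.085},{"travel": [0,0,0],"twist": [0,0,0],"claw": 0.085}]}}

```text
clock: 7.2
position: [0.3892, 0.3437, 0.1855]
tool_rot: [-3.14, -0.01, 3.049]
force: [1.2, -1.3, 0.4]
grip_width: 0.0852
```

```bash
python3 go.py .3935 .3425 .044 174.5;python3 - <<'E'
from h import *
s=bot.observe();f=bot.grab_frame("wrist"); cv2.imwrite('pics/w4.png',f["frame"])
print(proj(f,[[.3935,.3425,.08]],wristT(f,s)), at(f,(325,190),.08,wristT(f,s)))
E
```

```text
travel [-0.0058 -0.0007  0.1415] twist [-0.07 -0.55  0.17] pos [0.3892 0.3437 0.1855] rot [-179.93   -0.55  174.67] t 7.2
[[320.58602028 206.15259445]] [0.38060785 0.34715844 0.08      ]
```

View pics/w4.png

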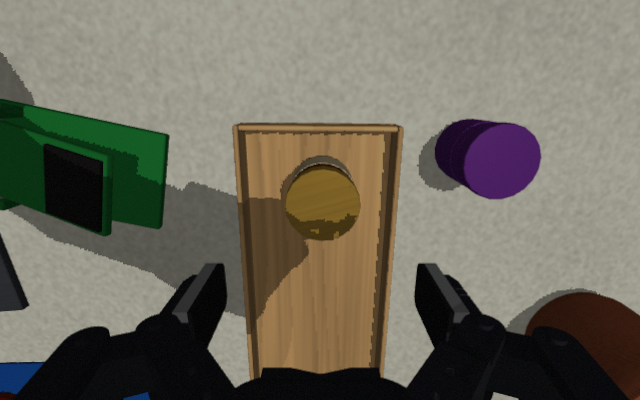

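Cream's lid is at (322,203), 3 px from the prediction.

Request:
{"op": "apply_moves", "data": {"commands": [{"travel": [-0.005,-0.001,0.05],"twist": [0,-0.5,0],"claw": 0.085},{"travel": [-0.005,-0.001,0.085],"twist": [0,-0.5,0],"claw": 0.085},{"travel": [-0.005,-0.001,0.11],"twist": [0,-0.5,0],"claw": 0.085},{"travel": [-0.005,-0.001,0.13],"twist": [0,-0.5,0],"claw": 0.085},{"travel": [-0.005,-0.001,0.141],"twist": [0,-0.5,0],"claw": 0.085},{"travel": [-0.005,-0.001,0.141],"twist": [0,-0.5,0],"claw": 0.085},{"travel": [-0.005,-0.001,0.141],"twist": [0,-0.5,0],"claw": 0.05},{"travel": [-0.005,-0.001,0.141],"twist": [0,-0.5,0],"claw": 0.05},{"travel": [-0.005,-0.001,0.141],"twist": [0,-0.5,0],"claw": 0.05},{"travel": [-0.005,-0.001,0.141],"twist": [0,-0.5,0],"claw": 0.05}], "force": 40}}

```text
clock: 8.25
position: [0.3946, 0.3421, 0.0465]
tool_rot: [3.14, 0.001, 3.046]
force: [0.8, -1.4, 6.9]
grip_width: 0.0589
```

```bash
python3 go.py .660 .026 .19 176.3;
```

```text
travel [-0.2947 -0.289  -0.1434] twist [ 0.07  0.08 -1.79] pos [0.3946 0.3421 0.0465] rot [1.7993e+02 8.0000e-02 1.7451e+02] t 8.25
```

Request:
{"op": "apply_moves", "data": {"commands": [{"travel": [0,0,-0.04],"twist": [0,0,0],"claw": 0.05},{"travel": [0,0,-0.08],"twist": [0,0,0],"claw": 0.05},{"travel": [0,0,-0.12],"twist": [0,0,0],"claw": 0.05},{"travel": [-0.03,-0.03,-0.14],"twist": [0,0,0],"claw": 0.05},{"travel": [-0.06,-0.06,-0.14],"twist": [0,0,0],"claw": 0.05},{"travel": [-0.09,-0.09,-0.14],"twist": [0,0,-1.8],"claw": 0.05},{"travel": [-0.12,-0.12,-0.14],"twist": [0,0,-1.8],"claw": 0.05},{"travel": [-0.15,-0.15,-0.14],"twist": [0,0,-1.8],"claw": 0.05},{"travel": [-0.18,-0.18,-0.14],"twist": [0,0,-1.8],"claw": 0.05},{"travel": [-0.21,-0.21,-0.14],"twist": [0,0,-1.8],"claw": 0.05}]}}

```text
clock: 9.25
position: [0.5838, 0.111, 0.1863]
tool_rot: [3.141, 0.001, 3.077]
force: [-0.7, 0.6, -2.7]
grip_width: 0.0589
```

```bash
python3 go.py .660 .028 .06 176.3;
```

```text
travel [-0.0812 -0.078   0.1264] twist [0.01 0.06 0.02] pos [0.5838 0.111  0.1863] rot [1.7999e+02 6.0000e-02 1.7632e+02] t 9.25
```

Request:
{"op": "apply_moves", "data": {"commands": [{"travel": [-0.03,-0.03,0.0],"twist": [0,0,0],"claw": 0.05},{"travel": [-0.06,-0.06,0.0],"twist": [0,0,0],"claw": 0.05},{"travel": [-0.081,-0.078,0.0],"twist": [0,0,0],"claw": 0.05},{"travel": [-0.081,-0.078,0.03],"twist": [0,0,0],"claw": 0.05},{"travel": [-0.081,-0.078,0.07],"twist": [0,0,0],"claw": 0.05},{"travel": [-0.081,-0.078,0.1],"twist": [0,0,0],"claw": 0.05},{"travel": [-0.081,-0.078,0.12],"twist": [0,0,0],"claw": 0.05},{"travel": [-0.081,-0.078,0.128],"twist": [0,0,0],"claw": 0.05},{"travel": [-0.081,-0.078,0.128],"twist": [0,0,0],"claw": 0.05},{"travel": [-0.081,-0.078,0.128],"twist": [0,0,0],"claw": 0.05}]}}

```text
clock: 10.25
position: [0.6594, 0.0296, 0.0587]
tool_rot: [3.141, 0.002, 3.077]
force: [0.1, 0.2, -1.0]
grip_width: 0.0591
```

```bash
python3 go.py .660 .028 .046 176.3;
```

```text
travel [-0.0007 -0.0016  0.0127] twist [0.01 0.09 0.02] pos [0.6594 0.0296 0.0587] rot [1.7999e+02 9.0000e-02 1.7632e+02] t 10.25
```

Request:
{"op": "apply_moves", "data": {"commands": [{"travel": [0,0,0.006],"twist": [0,0,0],"claw": 0.05},{"travel": [0,0,0.011],"twist": [0,0,0],"claw": 0.05},{"travel": [0,0,0.013],"twist": [0,0,0],"claw": 0.05},{"travel": [0,0,0.013],"twist": [0,0,0],"claw": 0.05},{"travel": [0,0,0.013],"twist": [0,0,0],"claw": 0.085},{"travel": [0,0,0.013],"twist": [0,0,0],"claw": 0.085},{"travel": [0,0,0.012],"twist": [0,0,0],"claw": 0.085},{"travel": [0,0,-0.02],"twist": [0,0,0],"claw": 0.085},{"travel": [0,0,-0.06],"twist": [0,0,0],"claw": 0.085},{"travel": [0,0,-0.11],"twist": [0,0,0],"claw": 0.085}]}}

```text
clock: 11.25
position: [0.6577, 0.0296, 0.1674]
tool_rot: [-3.141, -0.003, 3.078]
force: [0.6, -0.1, -0.4]
grip_width: 0.085
```

Request:
{"op": "apply_moves", "data": {"commands": [{"travel": [0.05,0,-0.05],"twist": [0,0,0],"claw": 0.085},{"travel": [0.1,0,-0.09],"twist": [0,0,0],"claw": 0.06},{"travel": [0.1,0,-0.1],"twist": [0,0,0],"claw": 0.03},{"travel": [0.1,0,-0.1],"twist": [0,0,0],"claw": 0.03},{"travel": [0.1,0,-0.1],"twist": [0,0,0],"claw": 0.03}]}}

```text
clock: 11.75
position: [0.559, 0.0362, 0.2683]
tool_rot: [3.141, 0.002, 3.078]
force: [0.2, -0.5, -0.3]
grip_width: 0.0305
```

```bash
python3 - <<'E'
from h import *
s=bot.observe();print(s['position'],s['qpos'],s['clock'])
f=bot.grab_frame("top"); crop(f["frame"],280,130,520,290,3.3,'pics/t5.png')
f=bot.grab_frame("scene"); crop(f["frame"],130,150,430,320,2.6,'pics/s5.png')
E
```

```text
[0.55902712 0.03620153 0.26825589] [-0.17730264  0.37832522  0.00907982  1.73322597 -0.00377038  1.02812138
  1.33997104] 11.75
```

View pics/t5.png

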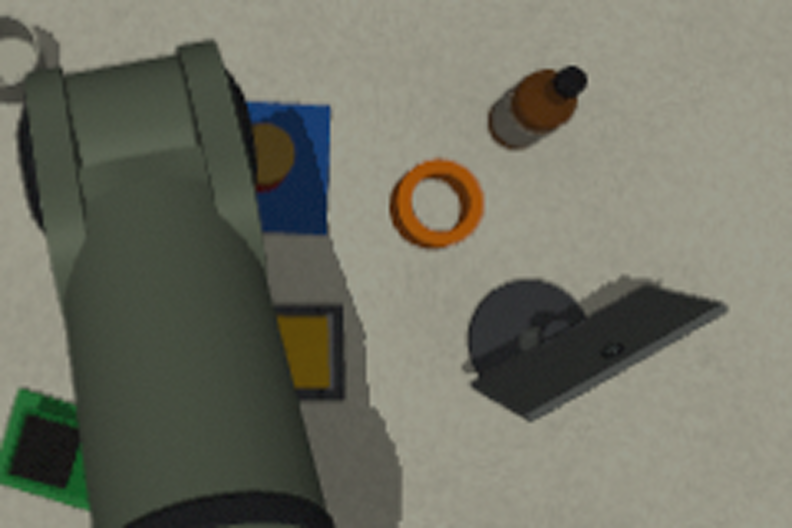

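View pics/s5.png

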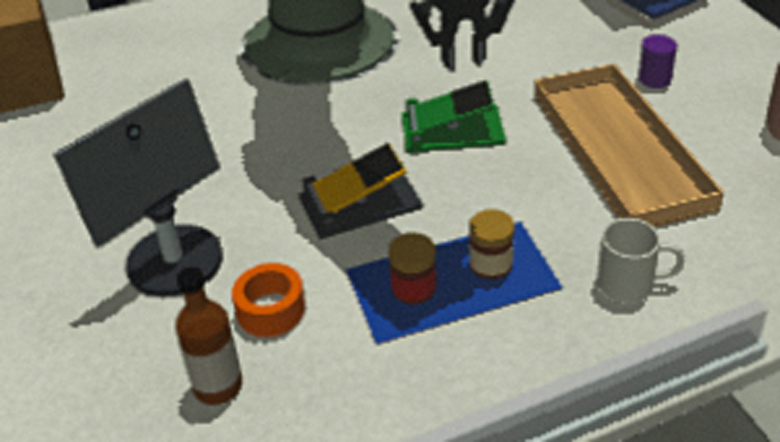

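```bash
cat > tab.py <<'E'
from h import *
import sys
S=np.array([.4655,-.360,.115])
def pose(yaw,t,d,side=0):
    y=np.radians(yaw); fw=np.array([np.cos(y),np.sin(y),0]); z=np.array([0,0,1.])
    u=np.sin(t)*fw+np.cos(t)*z; n=np.cos(t)*fw-np.sin(t)*z; l=np.cross(z,fw)
    T=np.eye(4); T[:3,:3]=np.array([l,n,-u]).T; T[:3,3]=S+u*d+l*side; return T
def rel(T0,T1):
    D=np.linalg.inv(T0)@T1
    return np.round(D[:3,3],4).tolist(),np.round(np.degrees(R.from_matrix(D[:3,:3]).as_rotvec()),2).tolist()
if __name__=="__main__":
    a=list(map(float,sys.argv[1:]))
    T1=pose(*a); print(*rel(tool(),T1),'target',np.round(T1[:3,3],3))
E
python3 tab.py 26.7 -.2 .22; python3 tab.py 26.7 -.2 .105
```

```text
[0.1057, -0.4233, -0.0638] [-10.45, -5.99, 59.41] target [ 0.426 -0.38   0.331]
[0.0859, -0.4118, 0.0489] [-10.45, -5.99, 59.41] target [ 0.447 -0.369  0.218]
```

Request:
{"op": "apply_moves", "data": {"commands": [{"travel": [0.01,-0.05,-0.04],"twist": [0,0,6],"claw": 0.04},{"travel": [0.03,-0.1,-0.064],"twist": [-2,-1,12],"claw": 0.04},{"travel": [0.045,-0.15,-0.064],"twist": [-3,-2,19],"claw": 0.04},{"travel": [0.06,-0.2,-0.064],"twist": [-4,-2,26],"claw": 0.04},{"travel": [0.07,-0.25,-0.064],"twist": [-6,-3,34],"claw": 0.04},{"travel": [0.08,-0.3,-0.064],"twist": [-8,-4,42],"claw": 0.04},{"travel": [0.09,-0.35,-0.064],"twist": [-9,-5,50],"claw": 0.04},{"travel": [0.1,-0.39,-0.064],"twist": [-10.4,-6,59.4],"claw": 0.04},{"travel": [0.106,-0.423,-0.064],"twist": [-10.4,-6,59.4],"claw": 0.04},{"travel": [0.106,-0.423,-0.064],"twist": [-10.4,-6,59.4],"claw": 0.04}], "force": 60}}

```text
clock: 12.85
position: [0.423, -0.3852, 0.3298]
tool_rot: [2.945, 0.001, 2.029]
force: [-1.1, 1.0, -0.2]
grip_width: 0.0401
```

```bash
python3 tab.py 26.7 -.2 .22;python3 tab.py 26.7 -.2 .105; python3 - <<'E'
from h import *
s=bot.observe();f=bot.grab_frame("wrist"); cv2.imwrite('pics/w6.png',f["frame"])
T=wristT(f,s)
from tab import pose
P=pose(26.7,-.2,.13);Q=[ (P@[a,b,0,1])[:3] for a,b in [(-.1,.005),(.1,.005),(.1,-.005),(-.1,-.005)]]
print(proj(f,Q,T)); g=bot.grab_frame("scene"); crop(g["frame"],130,120,330,270,4,'pics/s6.png')
E
```

```text
[0.0034, 0.0056, 0.0003] [-0.19, 0.13, -0.44] target [ 0.426 -0.38   0.331]
[0.0037, 0.006, 0.1153] [-0.19, 0.13, -0.44] target [ 0.447 -0.369  0.218]
[[334.18739257 314.53018294]
 [335.9469103   53.18319688]
 [320.46954283  53.31366232]
 [322.20636931 314.58010949]]
```

View pics/w6.png

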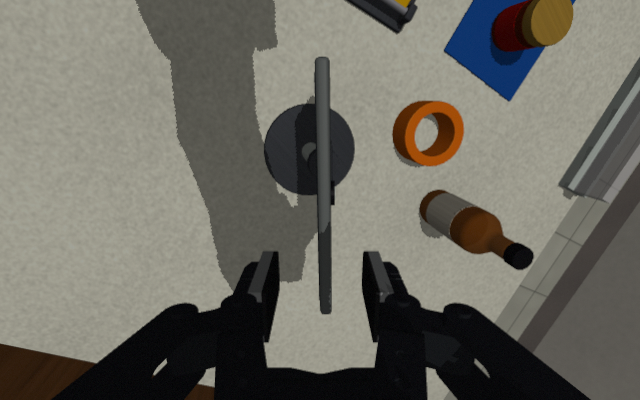

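View pics/s6.png

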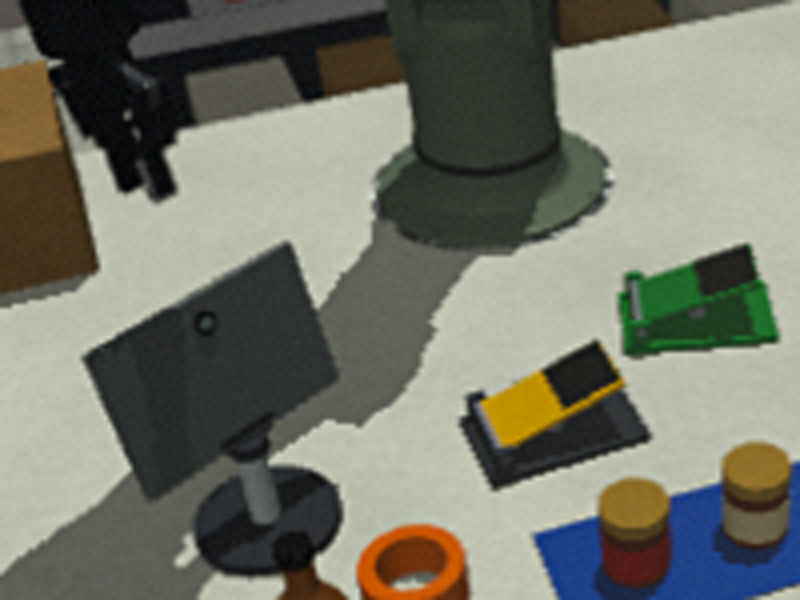

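Request:
{"op": "apply_moves", "data": {"commands": [{"travel": [0.003,0.003,0.02],"twist": [0,0,0],"claw": 0.04},{"travel": [0.003,0.003,0.05],"twist": [0,0,0.5],"claw": 0.04},{"travel": [0.003,0.003,0.08],"twist": [0,0,0.5],"claw": 0.04},{"travel": [0.003,0.003,0.095],"twist": [0,0,0.5],"claw": 0.04},{"travel": [0.003,0.003,0.104],"twist": [0,0,0.5],"claw": 0.04},{"travel": [0.003,0.003,0.104],"twist": [0,0,0.5],"claw": 0.04},{"travel": [0.003,0.003,0.104],"twist": [0,0,0.5],"claw": 0.0},{"travel": [0.003,0.003,0.104],"twist": [0,0,0.5],"claw": 0.0},{"travel": [0.003,0.003,0.104],"twist": [0,0,0.5],"claw": 0.0},{"travel": [0.003,0.003,0.104],"twist": [0,0,0.5],"claw": 0.0}], "force": 50}}

```text
clock: 13.95
position: [0.4455, -0.3667, 0.231]
tool_rot: [2.941, 0.0, 2.028]
force: [-5.7, -1.6, 6.8]
grip_width: 0.0088
```

```bash
cat > plan.py <<'E'
from tab import *
T0=tool(); s=bot.observe(); print(T0[:3,3],np.degrees(s['tool_rot']),s['force'],s['grip_width'])
d=T0[:3,3]-S; x=T0[:3,0]; fw=np.array([x[1],-x[0],0]);fw/=np.linalg.norm(fw)
yaw=np.degrees(np.arctan2(fw[1],fw[0])); t=np.arctan2(d@fw,d[2]);t2=-np.arctan2(T0[:3,1][2],T0[:3,1]@fw)
print('yaw',yaw,'tilt(pos)',t,'tilt(rot)',t2,'d',np.hypot(d@fw,d[2]),'side',d@np.cross([0,0,1],fw))
def rot(dy,dt):
    # rigid motion: tilt about axis by dt (in current frame) then swivel dy
    l=np.cross([0,0,1],fw)
    r=R.from_rotvec([0,0,np.radians(dy)])*R.from_rotvec(l*dt)
    M=np.eye(4);M[:3,:3]=r.as_matrix();M[:3,3]=S-r.as_matrix()@S
    return rel(T0,M@T0)
import sys
dy,dt=map(float,sys.argv[1:3])
for k in range(1,11): print(*rot(dy*k/10,dt*k/10))
E
python3 plan.py 33 0; python3 - <<'E'
from h import *
g=bot.grab_frame("scene"); crop(g["frame"],130,120,330,270,4,'pics/s7.png')
E
```

```text
[ 0.44551547 -0.36667889  0.23097827] [1.68525871e+02 2.08523692e-02 1.16202779e+02] [-5.66113243 -1.55825001  6.82161937] 0.008826853041999374
yaw 26.202778816797 tilt(pos) -0.17812491703027394 tilt(rot) -0.20026132340211925 d 0.11784282340836034 side 0.002831614164958099
[-0.0012, -0.0001, -0.0] [-0.0, 0.66, -3.23]
[-0.0024, -0.0002, -0.0] [-0.0, 1.31, -6.47]
[-0.0036, -0.0002, -0.0] [-0.0, 1.97, -9.7]
[-0.0048, -0.0001, -0.0] [-0.0, 2.63, -12.94]
[-0.006, 0.0001, 0.0] [-0.01, 3.28, -16.17]
[-0.0072, 0.0003, 0.0001] [-0.01, 3.94, -19.4]
[-0.0084, 0.0006, 0.0001] [-0.01, 4.6, -22.64]
[-0.0096, 0.0009, 0.0002] [-0.01, 5.25, -25.87]
[-0.0107, 0.0013, 0.0003] [-0.01, 5.91, -29.11]
[-0.0118, 0.0018, 0.0004] [-0.01, 6.56, -32.34]
```

View pics/s7.png

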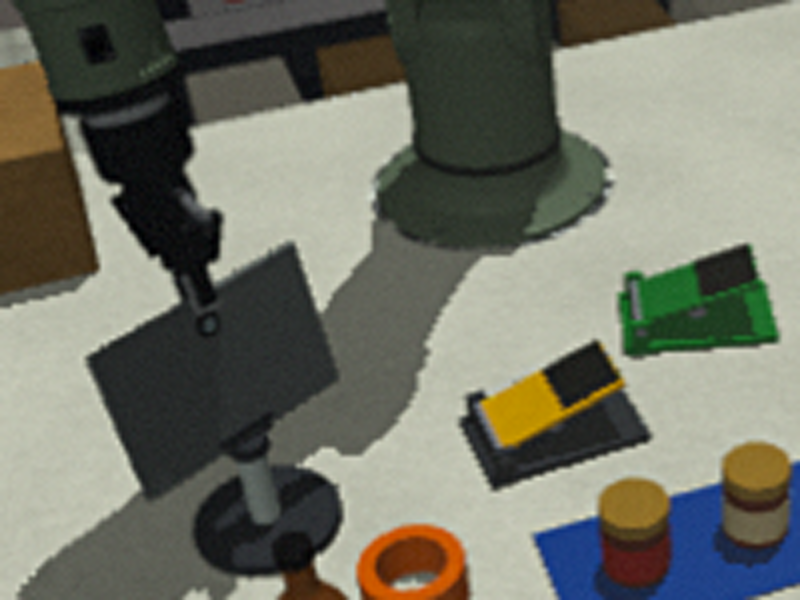

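The fingers pinch the middle of the top edge, just above the lens at (208,323) in the crop. Swivel next.

Request:
{"op": "apply_moves", "data": {"commands": [{"travel": [-0.0012,0,0],"twist": [0,0.7,-3.3],"claw": 0},{"travel": [-0.0024,0,0],"twist": [0,1.3,-6.6],"claw": 0},{"travel": [-0.0036,0,0],"twist": [0,2,-9.9],"claw": 0},{"travel": [-0.0048,0,0],"twist": [0,2.7,-13.2],"claw": 0},{"travel": [-0.006,0,0],"twist": [0,3.3,-16.5],"claw": 0},{"travel": [-0.0072,0,0],"twist": [0,4,-19.8],"claw": 0},{"travel": [-0.0084,0.0006,0],"twist": [0,4.7,-23.1],"claw": 0},{"travel": [-0.0096,0.001,0],"twist": [0,5.3,-26.4],"claw": 0},{"travel": [-0.0107,0.001,0],"twist": [0,6,-29.7],"claw": 0},{"travel": [-0.0118,0.002,0],"twist": [0,6.7,-33],"claw": 0}]}}

```text
clock: 15.0
position: [0.4523, -0.3764, 0.2311]
tool_rot: [2.942, -0.0, 2.618]
force: [-2.6, -3.5, -1.1]
grip_width: 0.0082
```

```bash
python3 plan.py 0 0.63; python3 - <<'E'
from h import *
g=bot.grab_frame("scene"); crop(g["frame"],130,120,330,270,4,'pics/s8.png')
E
```

```text
[ 0.45234321 -0.37644816  0.23106779] [ 1.68539085e+02 -1.52544139e-02  1.49972211e+02] [-2.61390536 -3.49151685 -1.07735509] 0.00817736126476131
yaw 59.97221098126503 tilt(pos) -0.17752753940122099 tilt(rot) -0.20003070339500043 d 0.11792111520771559 side 0.003159935471734917
[0.0, 0.0074, 0.0004] [3.61, -0.0, 0.0]
[0.0, 0.0148, 0.0013] [7.22, -0.0, 0.0]
[0.0, 0.0221, 0.0026] [10.83, -0.0, 0.0]
[0.0, 0.0293, 0.0044] [14.44, -0.0, 0.0]
[0.0, 0.0364, 0.0066] [18.05, -0.0, 0.0]
[-0.0, 0.0433, 0.0093] [21.66, -0.0, 0.01]
[-0.0, 0.0501, 0.0124] [25.27, -0.0, 0.01]
[-0.0, 0.0566, 0.0159] [28.88, -0.0, 0.01]
[-0.0, 0.0629, 0.0199] [32.49, -0.0, 0.01]
[-0.0, 0.0689, 0.0242] [36.1, -0.0, 0.01]
```

View pics/s8.png

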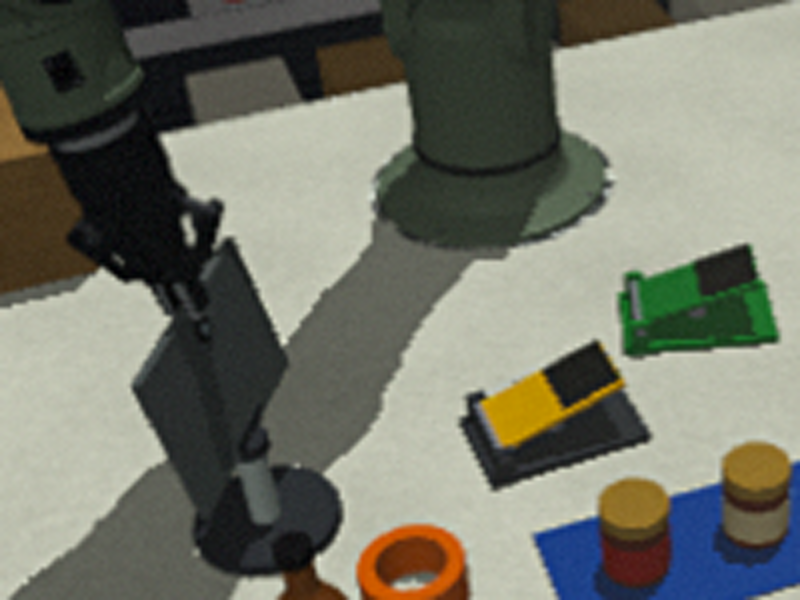

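The swivel followed, and the tablet now faces about 60°. Tilt next.

Request:
{"op": "apply_moves", "data": {"commands": [{"travel": [0,0.0074,0.0004],"twist": [3.6,0,0],"claw": 0},{"travel": [0,0.0148,0.0013],"twist": [7.2,0,0],"claw": 0},{"travel": [0,0.022,0.0026],"twist": [10.8,0,0],"claw": 0},{"travel": [0,0.0293,0.0044],"twist": [14.4,0,0],"claw": 0},{"travel": [0,0.0364,0.0066],"twist": [18,0,0],"claw": 0},{"travel": [0,0.0433,0.0093],"twist": [21.7,0,0],"claw": 0},{"travel": [0,0.05,0.0124],"twist": [25.3,0,0],"claw": 0},{"travel": [0,0.0566,0.0159],"twist": [28.9,0,0],"claw": 0},{"travel": [0,0.063,0.02],"twist": [32.5,0,0],"claw": 0},{"travel": [0,0.069,0.0242],"twist": [36.1,0,0],"claw": 0}]}}

```text
clock: 16.05
position: [0.4887, -0.3133, 0.2209]
tool_rot: [-2.709, 0.0, 2.614]
force: [-5.2, -7.4, -10.4]
grip_width: 0.0083
```

```bash
python3 plan.py 0 0.0 |head -3; python3 - <<'E'
from h import *
print(bot.observe()['qpos'])
g=bot.grab_frame("scene"); crop(g["frame"],130,120,330,270,4,'pics/s9.png')
E
```

```text
[ 0.48866381 -0.31327454  0.220883  ] [-1.55227940e+02  1.25297777e-02  1.49791451e+02] [ -5.20291725  -7.43996248 -10.44335249] 0.008322583008170275
yaw 59.79145113538824 tilt(pos) 0.45677493217024157 tilt(rot) 0.4323540027253003 d 0.11797817133840985 side 0.0034917058445923512
[-0.0, -0.0, 0.0] [-0.0, 0.0, 0.0]
[-0.07579799  0.55499709  0.45231696  1.75244457  0.22997177  0.98229155
  1.2320275 ]
```

View pics/s9.png

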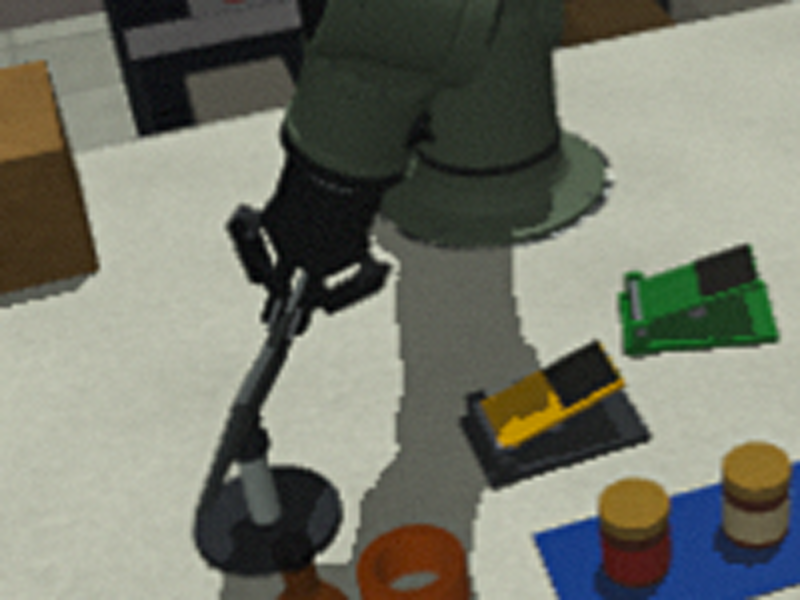

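The tablet now leans forward towards the mat, at about 0.43–0.46. Release, back off along the tool axis, then check.

Request:
{"op": "apply_moves", "data": {"commands": [{"travel": [0,0,0],"twist": [0,0,0],"claw": 0.03},{"travel": [0,0,0],"twist": [0,0,0],"claw": 0.03},{"travel": [0,0,0],"twist": [0,0,0],"claw": 0.03},{"travel": [0,0,-0.02],"twist": [0,0,0],"claw": 0.03},{"travel": [0,0,-0.06],"twist": [0,0,0],"claw": 0.03},{"travel": [0,0,-0.1],"twist": [0,0,0],"claw": 0.03},{"travel": [0,0,-0.13],"twist": [0,0,0],"claw": 0.03},{"travel": [0,0,-0.13],"twist": [0,0,0],"claw": 0.03}]}}

```text
clock: 16.9
position: [0.5181, -0.266, 0.3422]
tool_rot: [-2.716, 0.005, 2.617]
force: [0.5, -0.4, -1.0]
grip_width: 0.0301
```

```bash
python3 - <<'E'
from h import *
s=bot.observe();print(s['position'])
f=bot.grab_frame("wrist"); cv2.imwrite('pics/w10.png',f["frame"])
T=wristT(f,s)
from tab import pose
P=pose(59.8,.44,.13);Q=[ (P@[a,b,0,1])[:3] for a,b in [(-.1,.0),(.1,.0)]]
print(proj(f,Q,T)); 
f=bot.grab_frame("top"); crop(f["frame"],280,130,520,290,3.3,'pics/t10.png')
print((proj(f,Q)-[280,130])*3.3)
E
```

```text
[ 0.51805885 -0.2659982   0.34224867]
[[318.02755569 297.79184069]
 [317.48125476  65.62024   ]]
[[602.13931059 198.7475177 ]
 [496.16170249 401.89945184]]
```

View pics/w10.png

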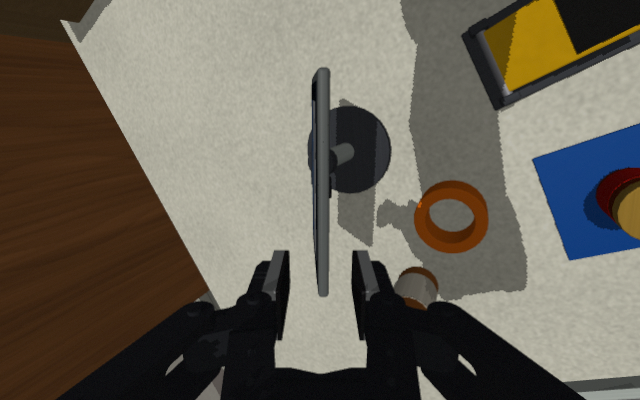

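View pics/t10.png

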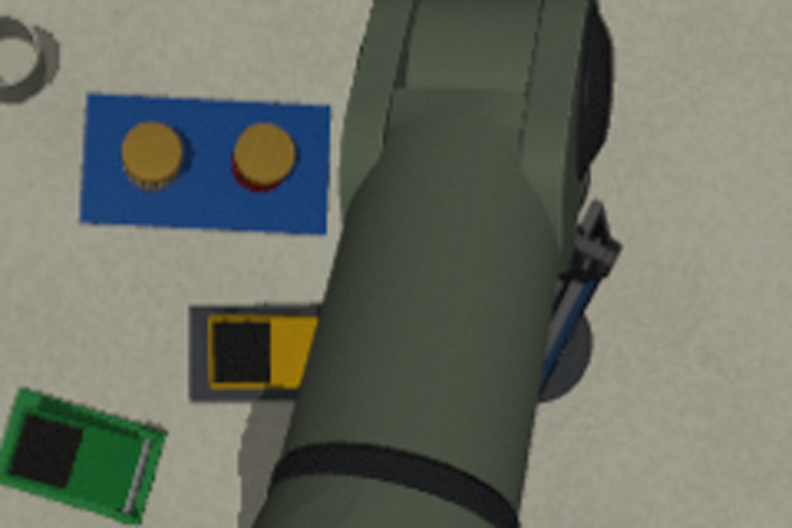

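```bash
python3 go.py .457 -.054 .2 170
```

```text
travel [0.1581 0.1981 0.0625] twist [-24.26  -4.29 -19.84] pos [ 0.5161 -0.2668  0.3391] rot [-1.5549e+02  2.0000e-02  1.4986e+02] t 17.0
```

Request:
{"op": "apply_moves", "data": {"commands": [{"travel": [0.03,0.03,0],"twist": [-4,0,-3],"claw": 0.0},{"travel": [0.06,0.06,0],"twist": [-8,-1,-6],"claw": 0.0},{"travel": [0.09,0.1,0.01],"twist": [-12,-2,-10],"claw": 0.0},{"travel": [0.12,0.14,0.03],"twist": [-16,-3,-14],"claw": 0.0},{"travel": [0.14,0.17,0.05],"twist": [-20,-4,-17],"claw": 0.0},{"travel": [0.158,0.198,0.062],"twist": [-24.3,-4.3,-19.8],"claw": 0.0},{"travel": [0.158,0.198,0.062],"twist": [-24.3,-4.3,-19.8],"claw": 0.0},{"travel": [0.158,0.198,0.062],"twist": [-24.3,-4.3,-19.8],"claw": 0.0}]}}

```text
clock: 17.8
position: [0.4565, -0.0548, 0.1999]
tool_rot: [-3.14, -0.002, 2.965]
force: [1.0, -0.5, 0.4]
grip_width: -0.0001
```

```bash
python3 go.py .457 -.054 .08 170;  python3 - <<'E'
from h import *
from tab import pose
f=bot.grab_frame("top"); crop(f["frame"],280,130,520,290,3.3,'pics/t11.png')
g=bot.grab_frame("scene"); crop(g["frame"],130,120,330,270,4,'pics/s11.png')
for t in (.44,.48):
  P=pose(59.8,t,.13);Q=[ (P@[a,b,0,1])[:3] for a,b in [(-.1,.0),(.1,.0)]]
  print(t,(proj(f,Q)-[280,130])*3.3,(proj(g,Q)-[130,120])*4)
E
```

```text
travel [-0.0005  0.0011  0.1199] twist [-0.1  -0.12 -0.14] pos [ 0.4565 -0.0548  0.1999] rot [-1.7990e+02 -1.2000e-01  1.6986e+02] t 17.8
0.44 [[602.13931059 198.7475177 ]
 [496.16170249 401.89945184]] [[236.64045284 401.78823559]
 [318.30554363 249.46463634]]
0.48 [[596.4708935  196.52104022]
 [490.60897995 399.15976232]] [[243.30736026 404.5140157 ]
 [324.08220416 251.96592783]]
```

View pics/t11.png

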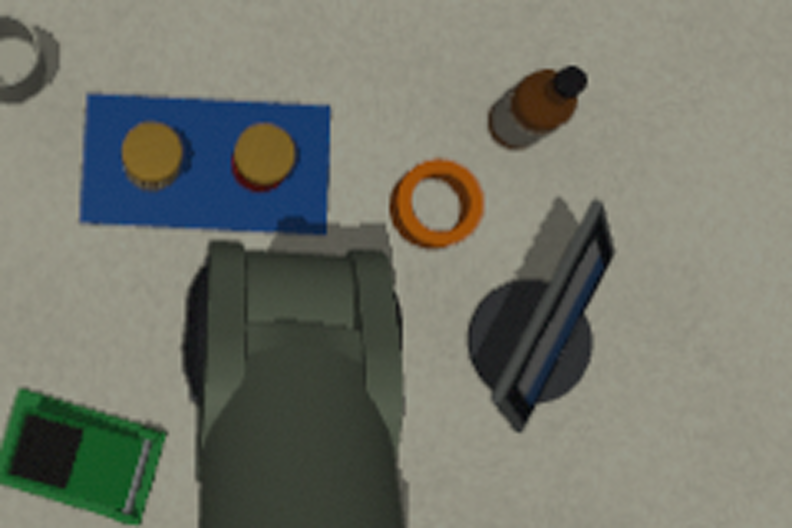

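View pics/s11.png

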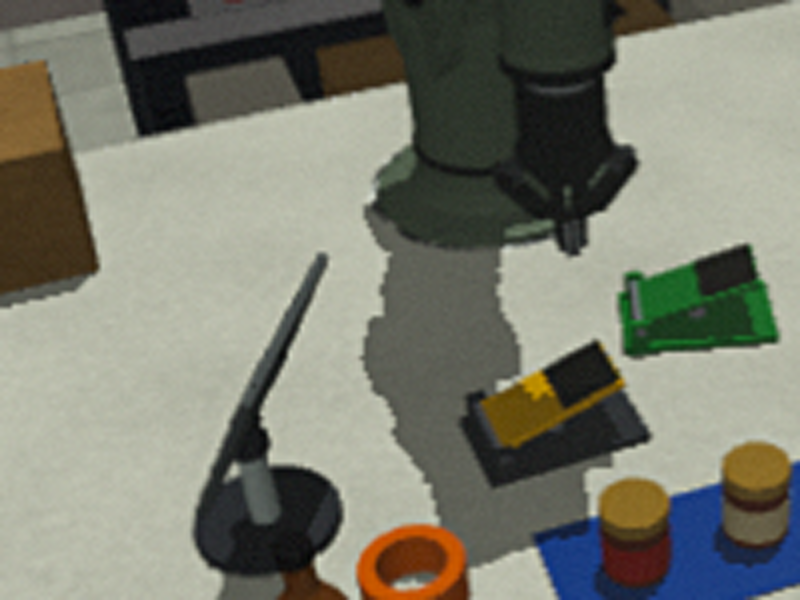

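The tablet's top edge runs from about (599,205) to (497,398) in the top crop, which fits yaw 60° and tilt about 0.45. Both jars stand on the mat. The yellow plate on the dark foot is the pedal; the one on the green base is the look-alike. I'll press the yellow one's pad.

Request:
{"op": "apply_moves", "data": {"commands": [{"travel": [0,0.001,0.04],"twist": [0,0,0],"claw": 0.0},{"travel": [0,0.001,0.08],"twist": [0,0,0],"claw": 0.0},{"travel": [0,0.001,0.11],"twist": [0,0,0],"claw": 0.0},{"travel": [0,0.001,0.125],"twist": [0,0,0],"claw": 0.0},{"travel": [0,0.001,0.132],"twist": [0,0,0],"claw": 0.0},{"travel": [0,0.001,0.138],"twist": [0,0,0],"claw": 0.0},{"travel": [0,0.001,0.144],"twist": [0,0,0],"claw": 0.0},{"travel": [0,0.001,0.15],"twist": [0,0,0],"claw": 0.0}]}}

```text
clock: 18.7
position: [0.4581, -0.0525, 0.0509]
tool_rot: [3.142, 0.001, 2.967]
force: [-0.3, 4.2, 8.7]
grip_width: -0.0001
```

```bash
python3 go.py .457 -.054 .04 170;  python3 - <<'E'
from h import *
g=bot.grab_frame("scene"); crop(g["frame"],200,150,400,290,4,'pics/s12.png')
E
```

```text
travel [ 0.0008 -0.0016  0.0109] twist [0.   0.06 0.  ] pos [ 0.4581 -0.0525  0.0509] rot [1.8e+02 6.0e-02 1.7e+02] t 18.7
```

View pics/s12.png

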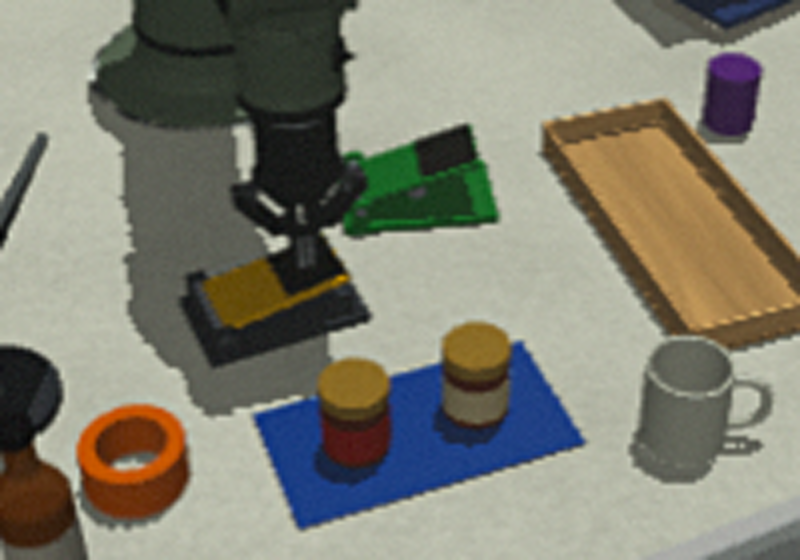

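Request:
{"op": "apply_moves", "data": {"commands": [{"travel": [0,0,0.003],"twist": [0,0,0],"claw": 0.0},{"travel": [0,0,0.006],"twist": [0,0,0],"claw": 0.0},{"travel": [0,0,0.009],"twist": [0,0,0],"claw": 0.0},{"travel": [0,0,0.011],"twist": [0,0,0],"claw": 0.0},{"travel": [0,0,0.011],"twist": [0,0,0],"claw": 0.0},{"travel": [0,0,0.011],"twist": [0,0,0],"claw": 0.0}]}}

```text
clock: 19.35
position: [0.4583, -0.0521, 0.0406]
tool_rot: [3.141, 0.002, 2.968]
force: [-2.6, 5.4, 20.8]
grip_width: 0.0001
```

Request:
{"op": "apply_moves", "data": {"commands": [{"travel": [0,0,0.001],"twist": [0,0,0],"claw": 0.0},{"travel": [0,0,0.001],"twist": [0,0,0],"claw": 0.0},{"travel": [0,0,0.001],"twist": [0,0,0],"claw": 0.0},{"travel": [0,0,0.001],"twist": [0,0,0],"claw": 0.0},{"travel": [0,0,0.001],"twist": [0,0,0],"claw": 0.0},{"travel": [0,0,0.001],"twist": [0,0,0],"claw": 0.0},{"travel": [0,0,0.001],"twist": [0,0,0],"claw": 0.0},{"travel": [0,0,0.001],"twist": [0,0,0],"claw": 0.0},{"travel": [0,0,0.001],"twist": [0,0,0],"claw": 0.0},{"travel": [0,0,0.001],"twist": [0,0,0],"claw": 0.0}]}}

```text
clock: 20.35
position: [0.4584, -0.052, 0.0401]
tool_rot: [3.141, 0.002, 2.968]
force: [-6.5, 6.7, 37.0]
grip_width: -0.0001
```

```bash
python3 - <<'E'
from h import *
g=bot.grab_frame("scene"); crop(g["frame"],200,150,400,290,4,'pics/s13.png')
f=bot.grab_frame("top"); crop(f["frame"],210,130,530,290,2.5,'pics/t13.png')
print(bot.observe()['force'])
E
```

```text
[-5.47708098  8.01104802 36.32918893]
```

View pics/s13.png

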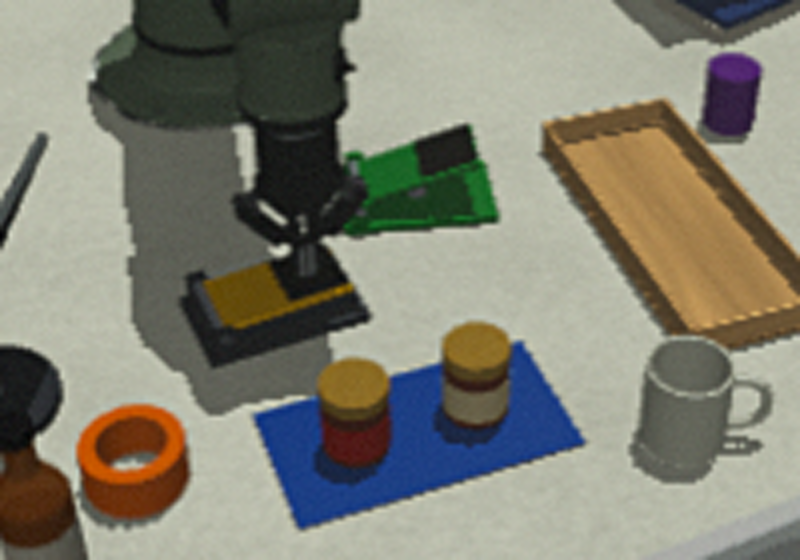

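View pics/t13.png

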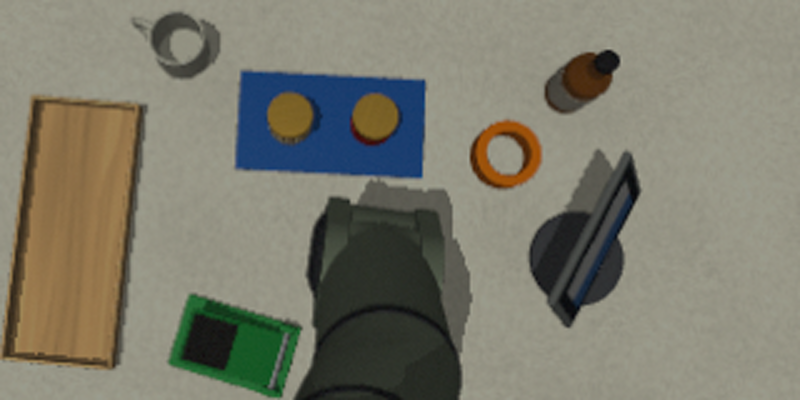

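The pedal is at its stop: force rose from 21 to 37 N for 0.5 mm of travel. It was held for over a second with both jars on the mat and the tablet aimed. Let it up.

Request:
{"op": "apply_moves", "data": {"commands": [{"travel": [0,0,0],"twist": [0,0,0],"claw": 0.0},{"travel": [0,0,-0.01],"twist": [0,0,0],"claw": 0.0},{"travel": [0,0,-0.02],"twist": [0,0,0],"claw": 0.0},{"travel": [0,0,-0.035],"twist": [0,0,0],"claw": 0.0},{"travel": [0,0,-0.08],"twist": [0,0,0],"claw": 0.04},{"travel": [0,0,-0.12],"twist": [0,0,0],"claw": 0.085},{"travel": [0,0,-0.16],"twist": [0,0,0],"claw": 0.085},{"travel": [0,0,-0.16],"twist": [0,0,0],"claw": 0.085}]}}

```text
clock: 21.25
position: [0.4596, -0.053, 0.2034]
tool_rot: [3.14, 0.007, 2.966]
force: [0.8, 0.5, -0.8]
grip_width: 0.0583
```

```bash
python3 go.py .660 .029 .2 176.3;  python3 - <<'E'
from h import *
g=bot.grab_frame("scene"); crop(g["frame"],200,150,400,290,4,'pics/s14.png')
E
```

```text
travel [-0.183   0.1157  0.0049] twist [ 0.06  0.43 -6.34] pos [ 0.4596 -0.053   0.2034] rot [179.92   0.43 169.96] t 21.25
```

View pics/s14.png

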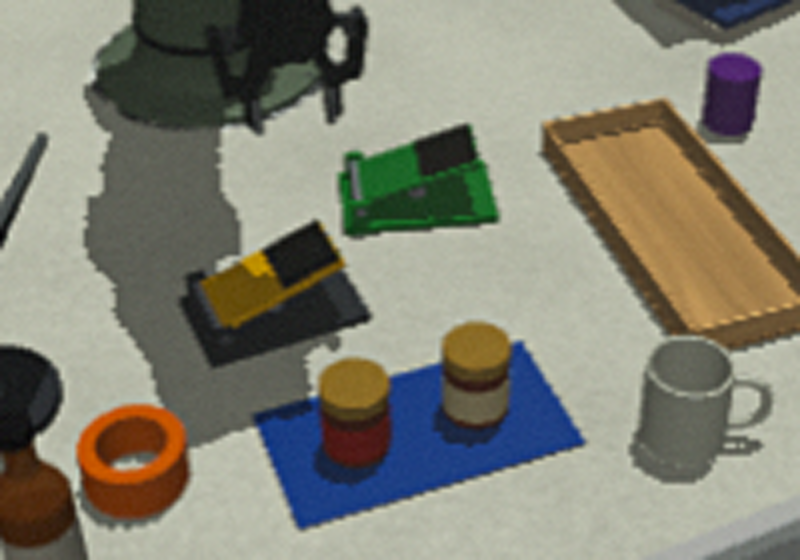

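The pedal is up. Return cream first.

Request:
{"op": "apply_moves", "data": {"commands": [{"travel": [-0.03,0.02,0],"twist": [0,0,-2],"claw": 0.085},{"travel": [-0.07,0.045,0],"twist": [0,0,-4],"claw": 0.085},{"travel": [-0.11,0.07,0],"twist": [0,0.4,-6.3],"claw": 0.085},{"travel": [-0.15,0.095,0.005],"twist": [0,0.4,-6.3],"claw": 0.085},{"travel": [-0.183,0.116,0.005],"twist": [0,0.4,-6.3],"claw": 0.085},{"travel": [-0.183,0.116,0.005],"twist": [0,0.4,-6.3],"claw": 0.085},{"travel": [-0.183,0.116,0.005],"twist": [0,0.4,-6.3],"claw": 0.085}]}}

```text
clock: 22.0
position: [0.6572, 0.0298, 0.1915]
tool_rot: [-3.141, -0.01, 3.077]
force: [-0.7, -0.5, -0.2]
grip_width: 0.0851
```

```bash
python3 go.py .659 .0295 .045 176.3;python3 - <<'E'
from h import *
s=bot.observe();f=bot.grab_frame("wrist"); cv2.imwrite('pics/w15.png',f["frame"])
print(proj(f,[[.659,.0295,.079],[.6525,-.083,.079]],wristT(f,s)))
E
```

```text
travel [-3.300e-03 -1.000e-04  1.465e-01] twist [-0.04 -0.56  0.02] pos [0.6572 0.0298 0.1915] rot [-179.96   -0.56  176.32] t 22.0
[[321.31210656 200.49448983]
 [182.57564546 201.29537795]]
```

View pics/w15.png

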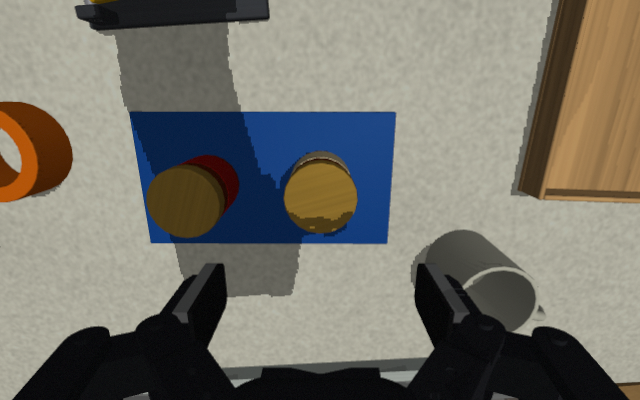

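Cream's lid is at (321,199) and red's at (186,201), both as predicted. Grip cream.

Request:
{"op": "apply_moves", "data": {"commands": [{"travel": [-0.003,0,0.05],"twist": [0,-0.5,0],"claw": 0.085},{"travel": [-0.003,0,0.09],"twist": [0,-0.5,0],"claw": 0.085},{"travel": [-0.003,0,0.12],"twist": [0,-0.5,0],"claw": 0.085},{"travel": [-0.003,0,0.135],"twist": [0,-0.5,0],"claw": 0.085},{"travel": [-0.003,0,0.146],"twist": [0,-0.5,0],"claw": 0.085},{"travel": [-0.003,0,0.146],"twist": [0,-0.5,0],"claw": 0.085},{"travel": [-0.003,0,0.146],"twist": [0,-0.5,0],"claw": 0.05},{"travel": [-0.003,0,0.146],"twist": [0,-0.5,0],"claw": 0.05},{"travel": [-0.003,0,0.146],"twist": [0,-0.5,0],"claw": 0.05},{"travel": [-0.003,0,0.146],"twist": [0,-0.5,0],"claw": 0.05}], "force": 40}}

```text
clock: 23.05
position: [0.66, 0.0298, 0.0484]
tool_rot: [3.141, 0.003, 3.077]
force: [-1.7, -1.0, 6.7]
grip_width: 0.0591
```

```bash
python3 go.py .562 .319 .20 174.5
```

```text
travel [ 0.1161  0.2824 -0.1518] twist [0.03 0.15 1.8 ] pos [0.66   0.0298 0.0484] rot [1.7997e+02 1.5000e-01 1.7630e+02] t 23.05
```

Request:
{"op": "apply_moves", "data": {"commands": [{"travel": [0,0,-0.04],"twist": [0,0,0],"claw": 0.05},{"travel": [0,0,-0.08],"twist": [0,0,0],"claw": 0.05},{"travel": [0,0,-0.12],"twist": [0,0,0],"claw": 0.05},{"travel": [0.01,0.03,-0.15],"twist": [0,0,0],"claw": 0.05},{"travel": [0.03,0.07,-0.15],"twist": [0,0,0.5],"claw": 0.05},{"travel": [0.045,0.11,-0.15],"twist": [0,0,1],"claw": 0.05},{"travel": [0.06,0.15,-0.15],"twist": [0,0,1.8],"claw": 0.05},{"travel": [0.08,0.19,-0.15],"twist": [0,0,1.8],"claw": 0.05},{"travel": [0.095,0.23,-0.15],"twist": [0,0,1.8],"claw": 0.05},{"travel": [0.11,0.265,-0.15],"twist": [0,0,1.8],"claw": 0.05}]}}

```text
clock: 24.05
position: [0.5655, 0.3036, 0.1977]
tool_rot: [3.14, 0.001, 3.047]
force: [0.3, 0.7, -2.0]
grip_width: 0.0591
```

```bash
python3 go.py .562 .319 .07 174.5
```

```text
travel [0.0051 0.0148 0.1278] twist [0.07 0.07 0.06] pos [0.5655 0.3036 0.1977] rot [1.7993e+02 7.0000e-02 1.7456e+02] t 24.05
```

Request:
{"op": "apply_moves", "data": {"commands": [{"travel": [0.005,0.015,0.0],"twist": [0,0,0],"claw": 0.05},{"travel": [0.005,0.015,0.03],"twist": [0,0,0],"claw": 0.05},{"travel": [0.005,0.015,0.065],"twist": [0,0,0],"claw": 0.05},{"travel": [0.005,0.015,0.095],"twist": [0,0,0],"claw": 0.05},{"travel": [0.005,0.015,0.12],"twist": [0,0,0],"claw": 0.05},{"travel": [0.005,0.015,0.128],"twist": [0,0,0],"claw": 0.05},{"travel": [0.005,0.015,0.128],"twist": [0,0,0],"claw": 0.05},{"travel": [0.005,0.015,0.128],"twist": [0,0,0],"claw": 0.05}]}}

```text
clock: 24.85
position: [0.5637, 0.3169, 0.0702]
tool_rot: [3.14, 0.002, 3.045]
force: [-0.1, -0.7, -1.8]
grip_width: 0.0587
```

```bash
python3 go.py .562 .319 .049 174.5
```

```text
travel [0.002  0.0019 0.0212] twist [ 0.07  0.11 -0.01] pos [0.5637 0.3169 0.0702] rot [1.7993e+02 1.1000e-01 1.7449e+02] t 24.85
```

Request:
{"op": "apply_moves", "data": {"commands": [{"travel": [0.001,0.001,0.008],"twist": [0,0,0],"claw": 0.05},{"travel": [0.001,0.001,0.015],"twist": [0,0,0],"claw": 0.05},{"travel": [0.001,0.001,0.019],"twist": [0,0,0],"claw": 0.05},{"travel": [0.001,0.001,0.021],"twist": [0,0,0],"claw": 0.05},{"travel": [0.001,0.001,0.0215],"twist": [0,0,0],"claw": 0.05},{"travel": [0.001,0.001,0.0215],"twist": [0,0,0],"claw": 0.05}]}}

```text
clock: 25.45
position: [0.5623, 0.3179, 0.0489]
tool_rot: [3.141, 0.001, 3.046]
force: [-9.7, -4.7, 29.6]
grip_width: 0.0588
```

Seated (30 N). Release and rise.

Request:
{"op": "apply_moves", "data": {"commands": [{"travel": [0,0,-0.001],"twist": [0,0,0],"claw": 0.05},{"travel": [0,0,-0.001],"twist": [0,0,0],"claw": 0.085},{"travel": [0,0,-0.001],"twist": [0,0,0],"claw": 0.085},{"travel": [0,0,-0.001],"twist": [0,0,0],"claw": 0.085},{"travel": [0,0,-0.03],"twist": [0,0,0],"claw": 0.085},{"travel": [0,0,-0.06],"twist": [0,0,0],"claw": 0.085},{"travel": [0,0,-0.1],"twist": [0,0,0],"claw": 0.085},{"travel": [0,0,-0.15],"twist": [0,0,0],"claw": 0.085},{"travel": [0,0,-0.15],"twist": [0,0,0],"claw": 0.085}]}}

```text
clock: 26.35
position: [0.5644, 0.319, 0.2036]
tool_rot: [3.136, 0.007, 3.045]
force: [0.6, 0.3, 0.4]
grip_width: 0.0853
```

```bash
python3 go.py .653 -.083 .2 176.3;python3 - <<'E'
from h import *
g=bot.grab_frame("scene"); crop(g["frame"],200,150,440,290,3.3,'pics/s16.png')
E
```

```text
travel [-0.1268 -0.3916  0.0023] twist [ 0.32  0.43 -1.82] pos [0.5644 0.319  0.2036] rot [179.67   0.42 174.48] t 26.35
```

View pics/s16.png

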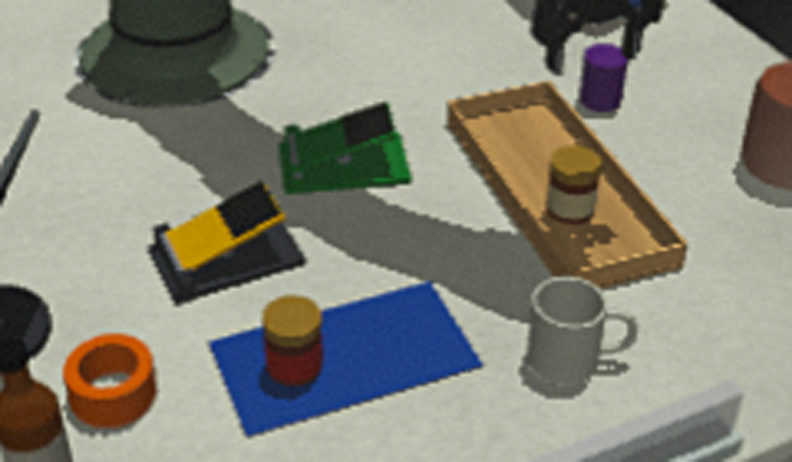

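Cream stands in the tray. Now red.

Request:
{"op": "apply_moves", "data": {"commands": [{"travel": [-0.127,-0.392,0.002],"twist": [0.3,0.4,-1.8],"claw": 0.085},{"travel": [-0.127,-0.392,0.002],"twist": [0.3,0.4,-1.8],"claw": 0.085},{"travel": [-0.127,-0.392,0.002],"twist": [0.3,0.4,-1.8],"claw": 0.085},{"travel": [-0.127,-0.392,0.002],"twist": [0.3,0.4,-1.8],"claw": 0.085},{"travel": [-0.127,-0.392,0.002],"twist": [0.3,0.4,-1.8],"claw": 0.085},{"travel": [-0.127,-0.392,0.002],"twist": [0.3,0.4,-1.8],"claw": 0.085},{"travel": [-0.127,-0.392,0.002],"twist": [0.3,0.4,-1.8],"claw": 0.085},{"travel": [-0.127,-0.392,0.002],"twist": [0.3,0.4,-1.8],"claw": 0.085},{"travel": [-0.127,-0.392,0.002],"twist": [0.3,0.4,-1.8],"claw": 0.085},{"travel": [-0.127,-0.392,0.002],"twist": [0.3,0.4,-1.8],"claw": 0.085}]}}

```text
clock: 27.4
position: [0.6504, -0.0874, 0.194]
tool_rot: [-3.136, -0.008, 3.073]
force: [-0.2, -0.3, 0.1]
grip_width: 0.0849
```

Request:
{"op": "apply_moves", "data": {"commands": [{"travel": [0,0,0],"twist": [0,0,0],"claw": 0.085},{"travel": [0,0,0],"twist": [0,0,0],"claw": 0.085}]}}

```text
clock: 27.6
position: [0.6507, -0.0826, 0.1948]
tool_rot: [-3.137, -0.007, 3.079]
force: [-0.1, 0.6, 0.8]
grip_width: 0.0849
```

```bash
python3 go.py .653 -.083 .045 176.3;python3 - <<'E'
from h import *
s=bot.observe();f=bot.grab_frame("wrist"); cv2.imwrite('pics/w17.png',f["frame"])
print(proj(f,[[.653,-.083,.079]],wristT(f,s)))
E
```

```text
travel [-0.0034  0.0004  0.1497] twist [-0.25 -0.42  0.12] pos [ 0.6507 -0.0826  0.1948] rot [-179.76   -0.42  176.42] t 27.6
[[321.7961268  199.54834923]]
```

View pics/w17.png

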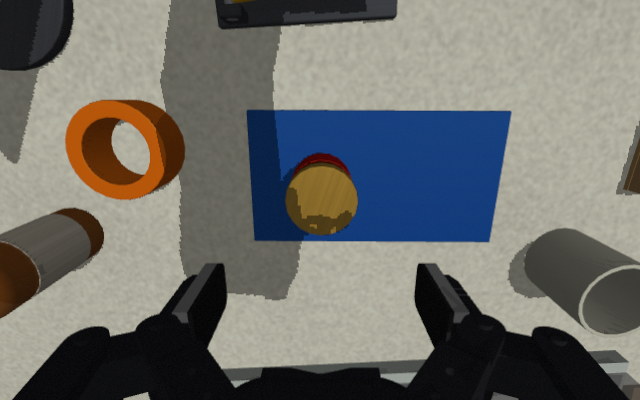

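Red's lid is at (322,199), as predicted.

Request:
{"op": "apply_moves", "data": {"commands": [{"travel": [-0.003,0,0.05],"twist": [-0.2,-0.4,0],"claw": 0.085},{"travel": [-0.003,0,0.09],"twist": [-0.2,-0.4,0],"claw": 0.085},{"travel": [-0.003,0,0.12],"twist": [-0.2,-0.4,0],"claw": 0.085},{"travel": [-0.003,0,0.138],"twist": [-0.2,-0.4,0],"claw": 0.085},{"travel": [-0.003,0,0.15],"twist": [-0.2,-0.4,0],"claw": 0.085},{"travel": [-0.003,0,0.15],"twist": [-0.2,-0.4,0],"claw": 0.085},{"travel": [-0.003,0,0.15],"twist": [-0.2,-0.4,0],"claw": 0.05},{"travel": [-0.003,0,0.15],"twist": [-0.2,-0.4,0],"claw": 0.05},{"travel": [-0.003,0,0.15],"twist": [-0.2,-0.4,0],"claw": 0.05},{"travel": [-0.003,0,0.15],"twist": [-0.2,-0.4,0],"claw": 0.05}], "force": 40}}

```text
clock: 28.65
position: [0.6536, -0.0852, 0.0468]
tool_rot: [-3.14, 0.003, 3.077]
force: [-2.1, 0.7, 5.4]
grip_width: 0.059
```

```bash
python3 go.py .452 .330 .20 174.5
```

```text
travel [ 0.2275  0.4012 -0.1543] twist [-0.06  0.14  1.82] pos [ 0.6536 -0.0852  0.0468] rot [-1.7993e+02  1.4000e-01  1.7632e+02] t 28.65
```

Request:
{"op": "apply_moves", "data": {"commands": [{"travel": [0,0,-0.04],"twist": [0,0,0],"claw": 0.05},{"travel": [0,0,-0.08],"twist": [0,0,0],"claw": 0.05},{"travel": [0,0,-0.12],"twist": [0,0,0],"claw": 0.05},{"travel": [0.02,0.036,-0.15],"twist": [0,0,0],"claw": 0.05},{"travel": [0.04,0.072,-0.15],"twist": [0,0,0.5],"claw": 0.05},{"travel": [0.06,0.108,-0.15],"twist": [0,0,1],"claw": 0.05},{"travel": [0.08,0.145,-0.15],"twist": [0,0,1.8],"claw": 0.05},{"travel": [0.1,0.18,-0.15],"twist": [0,0,1.8],"claw": 0.05},{"travel": [0.12,0.217,-0.15],"twist": [0,0,1.8],"claw": 0.05},{"travel": [0.14,0.253,-0.15],"twist": [0,0,1.8],"claw": 0.05}]}}

```text
clock: 29.65
position: [0.5286, 0.1778, 0.1957]
tool_rot: [-3.141, 0.002, 3.046]
force: [1.4, 0.3, -2.8]
grip_width: 0.0588
```

```bash
python3 go.py .452 .330 .12 174.5
```

```text
travel [0.0909 0.1442 0.0755] twist [-0.04  0.09  0.01] pos [0.5286 0.1778 0.1957] rot [-1.7996e+02  9.0000e-02  1.7451e+02] t 29.65
```

Request:
{"op": "apply_moves", "data": {"commands": [{"travel": [0.022,0.036,0.0],"twist": [0,0,0],"claw": 0.05},{"travel": [0.045,0.072,0.0],"twist": [0,0,0],"claw": 0.05},{"travel": [0.068,0.108,0.0],"twist": [0,0,0],"claw": 0.05},{"travel": [0.091,0.144,0.0],"twist": [0,0,0],"claw": 0.05},{"travel": [0.091,0.144,0.03],"twist": [0,0,0],"claw": 0.05},{"travel": [0.091,0.144,0.06],"twist": [0,0,0],"claw": 0.05},{"travel": [0.091,0.144,0.09],"twist": [0,0,0],"claw": 0.05},{"travel": [0.091,0.144,0.115],"twist": [0,0,0],"claw": 0.05},{"travel": [0.091,0.144,0.125],"twist": [0,0,0],"claw": 0.05},{"travel": [0.091,0.144,0.125],"twist": [0,0,0],"claw": 0.05}]}}

```text
clock: 30.65
position: [0.4523, 0.3279, 0.0692]
tool_rot: [-3.139, -0.0, 3.046]
force: [0.3, -0.7, -2.2]
grip_width: 0.059
```

```bash
python3 go.py .452 .330 .048 174.5
```

```text
travel [0.0005 0.0021 0.0212] twist [-0.13 -0.02  0.  ] pos [0.4523 0.3279 0.0692] rot [-1.7987e+02 -2.0000e-02  1.7450e+02] t 30.65
```

Request:
{"op": "apply_moves", "data": {"commands": [{"travel": [0,0.001,0.008],"twist": [0,0,0],"claw": 0.05},{"travel": [0,0.001,0.015],"twist": [0,0,0],"claw": 0.05},{"travel": [0,0.001,0.019],"twist": [0,0,0],"claw": 0.05},{"travel": [0,0.001,0.021],"twist": [0,0,0],"claw": 0.05},{"travel": [0,0.001,0.0215],"twist": [0,0,0],"claw": 0.05},{"travel": [0,0.001,0.0215],"twist": [0,0,0],"claw": 0.05}]}}

```text
clock: 31.25
position: [0.4528, 0.3291, 0.0481]
tool_rot: [-3.14, 0.001, 3.046]
force: [0.3, 0.1, -3.5]
grip_width: 0.0588
```

Request:
{"op": "apply_moves", "data": {"commands": [{"travel": [0,0,0.001],"twist": [0,0,0],"claw": 0.05},{"travel": [0,0,0.0015],"twist": [0,0,0],"claw": 0.05},{"travel": [0,0,0.0015],"twist": [0,0,0],"claw": 0.05}]}}

```text
clock: 31.55
position: [0.4528, 0.3293, 0.0477]
tool_rot: [-3.141, 0.001, 3.046]
force: [-5.4, -2.7, 20.6]
grip_width: 0.0587
```

Request:
{"op": "apply_moves", "data": {"commands": [{"travel": [0,0,-0.0005],"twist": [0,0,0],"claw": 0.05},{"travel": [0,0,-0.0005],"twist": [0,0,0],"claw": 0.085},{"travel": [0,0,-0.0005],"twist": [0,0,0],"claw": 0.085},{"travel": [0,0,-0.001],"twist": [0,0,0],"claw": 0.085},{"travel": [0,0,-0.03],"twist": [0,0,0],"claw": 0.085},{"travel": [0,0,-0.06],"twist": [0,0,0],"claw": 0.085},{"travel": [0,0,-0.1],"twist": [0,0,0],"claw": 0.085},{"travel": [0,0,-0.15],"twist": [0,0,0],"claw": 0.085},{"travel": [0,0,-0.2],"twist": [0,0,0],"claw": 0.085},{"travel": [0,0,-0.2],"twist": [0,0,0],"claw": 0.085}]}}

```text
clock: 32.55
position: [0.4548, 0.3308, 0.2527]
tool_rot: [3.136, 0.007, 3.045]
force: [1.2, -0.0, -1.3]
grip_width: 0.0852
```

```bash
python3 - <<'E'
from h import *
s=bot.observe();print(s['position'],s['force'])
f=bot.grab_frame("wrist"); cv2.imwrite('pics/w18.png',f["frame"])
g=bot.grab_frame("scene"); crop(g["frame"],140,110,440,310,2.6,'pics/s18.png')
f=bot.grab_frame("top"); crop(f["frame"],210,130,530,290,2.5,'pics/t18.png')
E
```

```text
[0.45476388 0.3308052  0.25272528] [ 1.24280894 -0.03790812 -1.28840837]
```

View pics/s18.png

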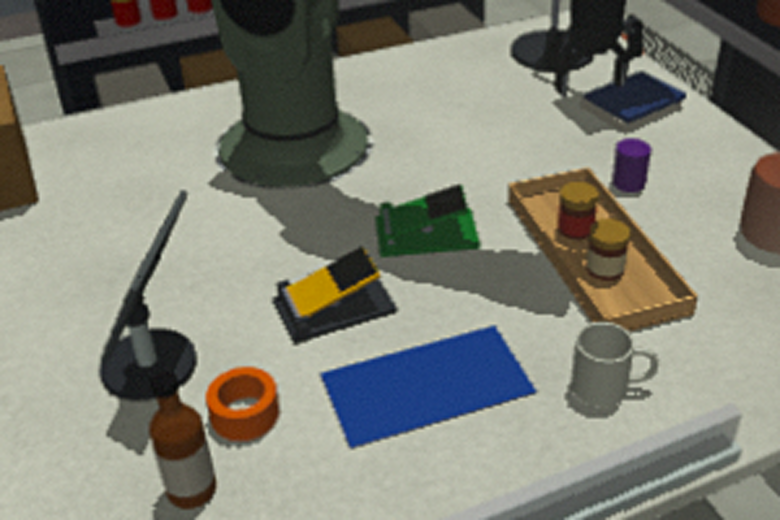

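View pics/t18.png

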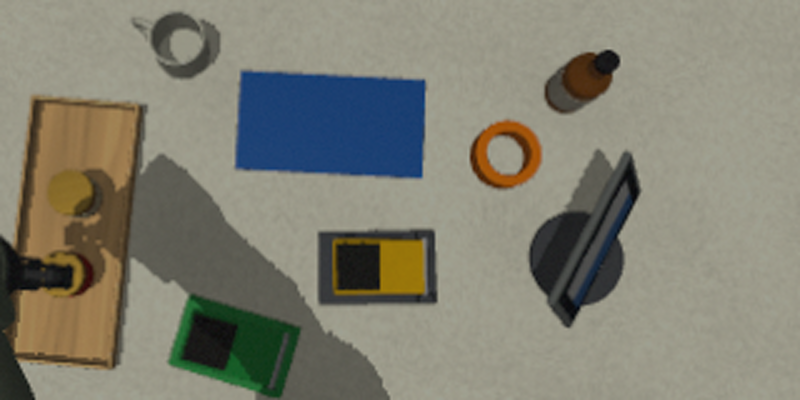

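View pics/w18.png

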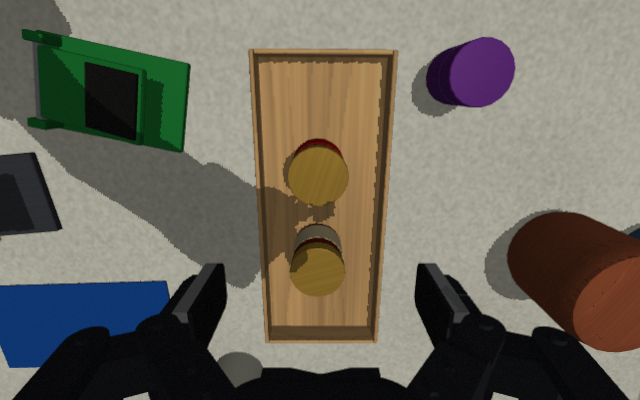

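Both jars stand upright in the tray, the pedal is up and the tablet is still aimed. I'll move clear, wait a little, and look once more.

Request:
{"op": "apply_moves", "data": {"commands": [{"travel": [0.02,0.03,-0.03],"twist": [0,0,0],"claw": 0.085},{"travel": [0.04,0.06,-0.06],"twist": [0,0,0],"claw": 0.085},{"travel": [0.06,0.1,-0.06],"twist": [0,0,0],"claw": 0.085},{"travel": [0.06,0.14,-0.06],"twist": [0,0,0],"claw": 0.085},{"travel": [0.06,0.18,-0.06],"twist": [0,0,0],"claw": 0.085},{"travel": [0.06,0.18,-0.06],"twist": [0,0,0],"claw": 0.085},{"travel": [0.06,0.18,-0.06],"twist": [0,0,0],"claw": 0.085},{"travel": [0.06,0.18,-0.06],"twist": [0,0,0],"claw": 0.085},{"travel": [0.06,0.18,-0.06],"twist": [0,0,0],"claw": 0.085},{"travel": [0.06,0.18,-0.06],"twist": [0,0,0],"claw": 0.085}]}}

```text
clock: 33.7
position: [0.4104, 0.5138, 0.3064]
tool_rot: [-3.14, 0.001, 3.045]
force: [0.0, 0.7, -0.0]
grip_width: 0.085
```

Request:
{"op": "apply_moves", "data": {"commands": [{"travel": [0,0,0],"twist": [0,0,0],"claw": 0.085},{"travel": [0,0,0],"twist": [0,0,0],"claw": 0.085},{"travel": [0,0,0],"twist": [0,0,0],"claw": 0.085},{"travel": [0,0,0],"twist": [0,0,0],"claw": 0.085},{"travel": [0,0,0],"twist": [0,0,0],"claw": 0.085},{"travel": [0,0,0],"twist": [0,0,0],"claw": 0.085},{"travel": [0,0,0],"twist": [0,0,0],"claw": 0.085},{"travel": [0,0,0],"twist": [0,0,0],"claw": 0.085},{"travel": [0,0,0],"twist": [0,0,0],"claw": 0.085},{"travel": [0,0,0],"twist": [0,0,0],"claw": 0.085}]}}

```text
clock: 34.7
position: [0.4101, 0.5144, 0.3062]
tool_rot: [-3.14, 0.0, 3.046]
force: [-1.3, -0.5, 0.1]
grip_width: 0.0848
```

```bash
python3 - <<'E'
from h import *
s=bot.observe();print(s['position'],s['force'])
g=bot.grab_frame("scene"); crop(g["frame"],140,110,440,310,2.6,'pics/s19.png')
f=bot.grab_frame("top"); crop(f["frame"],170,130,370,300,4,'pics/t19.png')
E
```

```text
[0.41012254 0.51439481 0.30619952] [-1.34816492 -0.45247996  0.06034167]
```

View pics/s19.png

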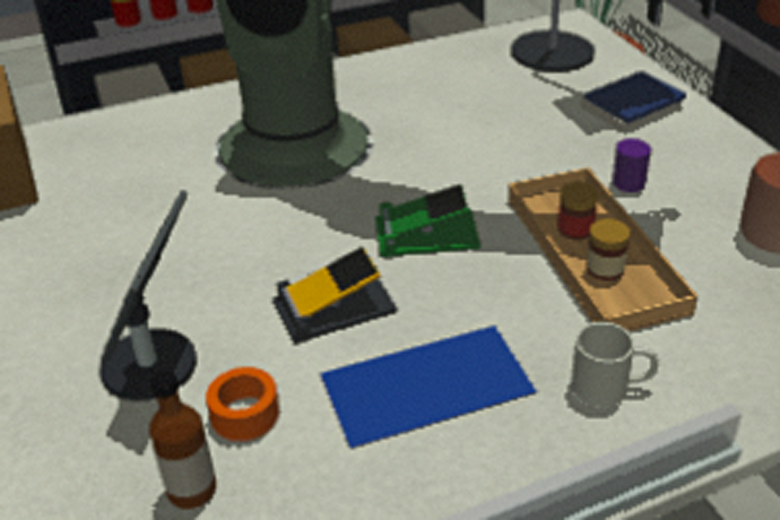

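View pics/t19.png

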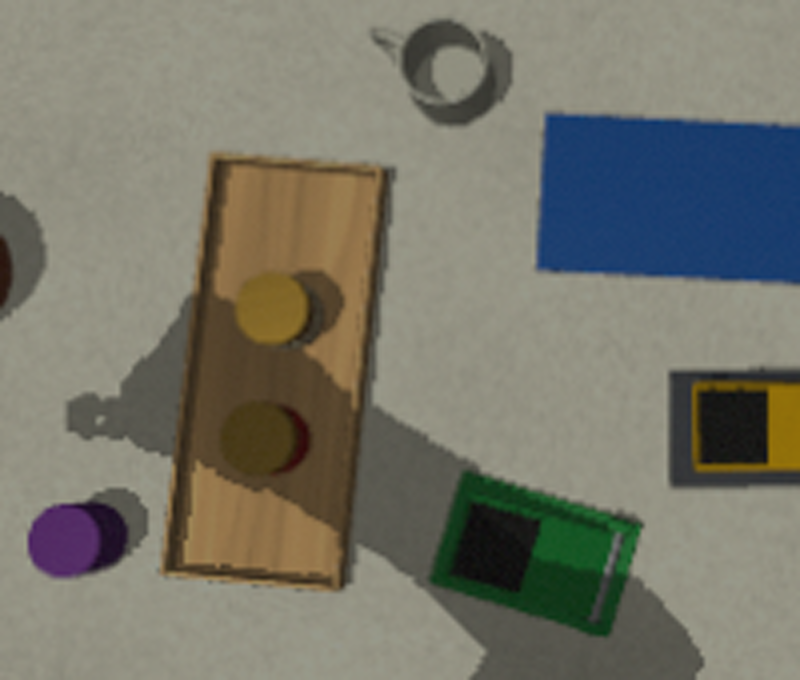

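Both jars stand in the tray (lids at about (273,309) and (258,438) in the top crop), the pedal is up, and the bystanders have not moved. Handing in.

```bash
python3 -c "
from workcell import bot
print(bot.job_done())"
```

```text
the job is handed in; nothing more can be done
None
```

The job is handed in at about 35 s of the 210 s allowed; the hand-in reports no verdict.

- **Jars:** only two jars were present, red and cream. Both stood upright on the blue mat for the shot and are now upright in the stock tray.
- **Tablet:** I pinched it at the middle of its top edge and swivelled it by about 34°, so it faces the mat's middle. I then tilted it to about 0.44–0.47 rad; the views disagreed by about 0.03, all within the 0.34–0.535 limit.
- **Pedal:** I pressed the yellow pedal to its stop and held it for over a second. Force rose from 21 to 37 N over 0.5 mm, so it was on the stop. It is up again.

My last pictures show the jars standing in the tray, the tablet still aimed, and the bottle, mug and tape roll where they were. The arm is clear of everything. I saw no jar get knocked aside, and no check failed.

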